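# Check the reservoir level with the gauge rod

## Task

A grey-capped bottle stands in the way of the reservoir's sloping guide tube: stand it upright on the round black mat and let go. Then take the red-handled gauge rod from its stand, slide its steel shaft into the guide tube without forcing it until the brass collar stops fully against the mouth, pull it all the way out again, and hold it level with its steel tip just in front of the reading board, at the height of the black line. Finish while still holding the rod there, still and touching nothing else; leave the yellow-lidded tub alone.

Things in the scene. Friction and masses are not known exactly. Their poses are not given: they have to be found in the camera images.
- bottle_grey: Loose lab bottle with a grey screw cap, 69 mm across and 141 mm tall, about 0.42 kg (varies); the cap is 47 mm across, from 117 to 141 mm above the base, and fixed to the bottle. Origin: centre of the underside, z up. It starts on the bench in front of the guide tube's mouth.
- mat: Flat round black rubber mat fixed on the bench, 130 mm across, 3 mm thick. It lies to the robot's left. Origin: centre of the underside.
- reservoir: Fixed steel box 116 x 116 x 97 mm (a breather knob on top reaches 109 mm); origin: centre of the underside; its guide tube sticks out of the side that faces its own -y (to the robot's right) and slopes down into it.
- guide_tube: The aluminium guide tube, fixed to the reservoir. Origin: centre of the open mouth, on the tube's axis, 100 mm above the bench. Its z axis runs along the tube out of the mouth: away from the reservoir and up, 30 degrees above horizontal. Bore 18 mm, flared to 27 mm over the last 10 mm; rim 37 mm across; open for 98 mm in depth.
- gauge: Loose gauge rod, 0.08 kg (varies). Origin: on its axis at the collar face that stops on the tube mouth; x along the rod to its tip. Steel shaft 10 mm thick, x 0 to 65 mm; brass collar 34 mm across, x -8 to 0; red handle x -80 to -8, 14 mm wide (y), 16 mm high (z). Starts level in the stand, axis 40 mm above the bench, tip to the robot's left.
- gauge_tip (a point): Tip of the gauge rod, x = +65 mm on its axis.
- gauge_grip (a point): Place to grip on the red handle, x = -42 mm on the rod's axis; the stand leaves the handle free for 25 mm either way along the rod.
- gauge_stand: Fixed stand: grey base plate 6 mm thick, two open-topped black notched uprights at x = -62 and +50 mm (to 47 mm high) in which the rod lies along x (lift it straight up), and an upright white reading board at the far side. Origin: on the bench under the rod's axis; x as the rod's tip points (robot's left), y toward the robot.
- read_mark (a point): Middle of the black line on the board's front face, 150 mm above the bench; the line runs along x. Axes as the stand's: y points out of the face toward the robot. The board is 70 mm wide, 190 mm tall. In the stand the rod's tip lies straight below, 45 mm in front of the board.
- filter_tub: Loose white tub with a yellow lid, 64 mm across, 58 mm tall; leave it alone. Origin: centre of its underside.

How it is judged:
By the outcome, as a careful person would: the job done as asked, in the order asked, and still so for the second after the job is handed in, while the arm keeps its last pose, push and grip.
It also fails if it takes over 72 s, if anything falls off the work surface, if the arm or the gripper's body presses on something with over 40 N, if the wrist force passes 120 N, or if a joint passes its speed limit or range.

## Robot

A 7-joint arm with a two-finger parallel gripper is mounted at the origin on the work surface; the furniture and walls round the work are solid. World frame = base frame: x ahead of the robot, y to its left, z up, the work surface at z = 0. Lengths are in m, angles in rad, forces in N, time in s.
With the tool pointing down it reaches from about 0.4 to 0.85 m from the base axis. Payload 4.5 kg.
Tool frame: the origin (TCP) lies midway between the tips of the shut fingers; the grasp point (between the pads) lies bot.grasp_offset behind it (bot.grasp_offset is the distance from the TCP to the grasp point, in m); z points along the fingers, y is the line along which they close (so a half turn about z gives the same grasp; the last joint's range is limited). The gripper opens to 85 mm and grips with 20 to 120 N. Pads are 22 mm wide; open, the fingers measure 114 mm over their backs; the gripper's body (76 mm by 85 mm) begins 54 mm behind the grasp point. The pads swing forward as they close: fully open they stand 13 mm farther back than shut.
Start: joints at [1.382, 0.689, -0.195, 1.565, 0.157, 0.902, -0.215], TCP at [0.138, -0.61, 0.231] pointing down, gripper open.
Joint ranges: [-3.01, 3.01], [-0.46, 2.08], [-1.47, 1.51], [0.13, 2.56], [-1, 4.14], [0.04, 2.09], [-2.66, 2.66]. Speed limits (rad/s): [2.57, 2.57, 3.14, 3.14, 3.14, 3.14, 3.14].

## Interface

Orientations are given as [roll, pitch, yaw] about the fixed x, y, z axes, in that order (R = Rz(yaw) Ry(pitch) Rx(roll)).
In Python, from bench import bot gives the robot as it stands.
- The arm moves only by the tool apply_moves, never from a script. Its argument "deltas" is a list of rows, each an object of numbers: "tx", "ty", "tz": the shift along the tool's x, y, z in mm; "ax", "ay", "az": the turn, a rotation vector about the tool's x, y, z in rad; "grip": the opening, from 0 (shut) to 1 (fully open). A call has 1 to 5 rows; each row is the pose to reach, as a shift and turn from the pose commanded when the call began, along the tool's axes at that moment; what a row does not reach only later rows make up. A row lasts 1/12 s, in which the tool goes at most 41.7 mm and 7.16 degrees, less where a joint would pass 70% of its speed; a pose out of reach is approached as far as the arm can. A call with a gripper value outside its range is refused whole. The fingers move at their own pace and stop on an object; "force" is the grip in N (left out, the last holds). Time passes only in rows, so rows that repeat a pose let the fingers close. It gives the time, the measured TCP pose, the force, the opening and the grip force at its end, in the units of the state.
- bot.sense(): the state, without advancing time (a new reading comes with each control period).
- bot.grab_frame(name): name is "scene" or "top" or "wrist"; returns (picture, depth): 384x512x3 uint8, red, green, blue; 384x512 float32, m along the optical axis (not along the pixel's ray), 0 where there is no reading.
- bot.calibration(name): a dict with "fx", "fy", "cx", "cy" (pixels), "origin" and "attitude" of the camera in the world. Camera axes: x right, y down, z forward; pixel columns grow to the right and rows downward; lengths in m; the calibration is good to about 2 mm. A picture is of the moment at which its call begins: read the wrist's pose just before it. calibration takes no time and is no camera call; for the wrist camera it gives the pose at the moment of the call.
- bot.close_job(): hands the job in; it is judged then, once.
The state is a dict: "clock": time; "q": joint angles; "joint_velocities": joint speeds; "tau": joint torques, N m; "eef_pos": TCP position; "ee_rot": TCP orientation; "contact_force": force on the tool from outside, world axes, zero at the start; "wrist_torque": the same for the moment, N m; "gripper_width": finger opening in m; "finger_force": force on a finger pad.
Only numpy, scipy, OpenCV 4.12 (cv2) and the standard library are available. Lean on these libraries where they do the work, as an engineer would, in place of code of your own. Each camera call takes 0.05 s, during which the arm holds its last target. There are 200 camera calls.

## Working session

There is one attempt and no reset: what is moved stays moved. The work goes in short steps, Python scripts to look and compute and a tool call to move; the robot and the scene stay as the last step left them, time stands still between calls to the robot, and variables do not carry over. Pictures are saved under pics/ and viewed, at most 10 in all, crops included, and the job is handed in when it is done.

Besides the shell and the picture viewer there is one more tool, called after "Emit:" as name(argument=value, ...), one argument or row to a line, values as JSON. apply_moves: Moves the arm, as the interface text tells. Its arguments: {"type":"object","properties":{"deltas":{"type":"array"},"force":{"type":"number"}},"required":["deltas"]}

```bash
ls; mkdir -p pics
python3 - <<'E'
from bench import bot
import cv2,numpy as np
print(bot.sense(), bot.grasp_offset)
for n in ("scene","top"):
    im,d=bot.grab_frame(n); c=bot.calibration(n); print(n,c)
    cv2.imwrite(f"pics/{n}0.png",im[:,:,::-1]); np.savez(f"{n}0.npz",im=im,d=d,**{k:np.array(v) for k,v in c.items()})
a=cv2.imread("pics/scene0.png");b=cv2.imread("pics/top0.png")
E
```

```text
pics
{'clock': 0.0, 'q': array([ 1.38180079,  0.68996598, -0.19453272,  1.56635326,  0.15730698,
        0.90248946, -0.21506851]), 'joint_velocities': array([-0.00099938, -0.00161964, -0.00047833, -0.00043192,  0.00071176,
       -0.00075867, -0.00151336]), 'tau': array([-2.78468733e-04, -5.39606595e+01, -1.26651954e+00, -1.58545625e+01,
        9.08281276e-03,  9.58448712e-03, -8.72400818e-06]), 'eef_pos': array([ 0.13791385, -0.60892947,  0.2304933 ]), 'ee_rot': array([-3.13977472e+00,  1.26940644e-04,  2.22931471e-01]), 'contact_force': array([ 0.5796302 ,  0.443094  , -1.20055427]), 'wrist_torque': array([-0.03371261,  0.03582242,  0.05993607]), 'finger_force': 0.0, 'gripper_width': 0.08507730934009797} 0.0187
scene {'fx': 400.48471413948175, 'fy': 400.48471413948175, 'cx': 257.8363615279503, 'cy': 191.17173442465415, 'origin': array([ 0.86252559, -0.53714969,  0.93083382]), 'attitude': array([-2.4355765 , -0.00820933,  0.49695131])}
top {'fx': 489.1796221921014, 'fy': 489.1796221921014, 'cx': 259.21021624500736, 'cy': 193.45981051897854, 'origin': array([0.29359662, 0.07132586, 1.30373437]), 'attitude': array([-2.91953727, -0.00567004, -1.54022393])}
```

View pics/scene0.png

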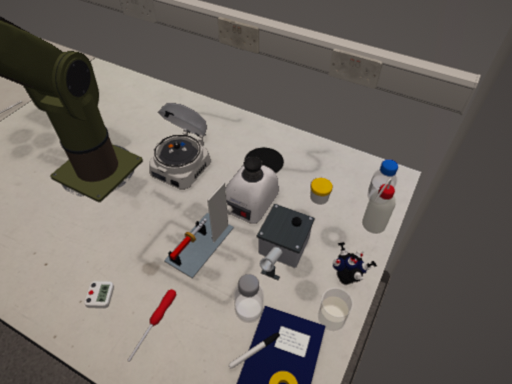

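View pics/top0.png

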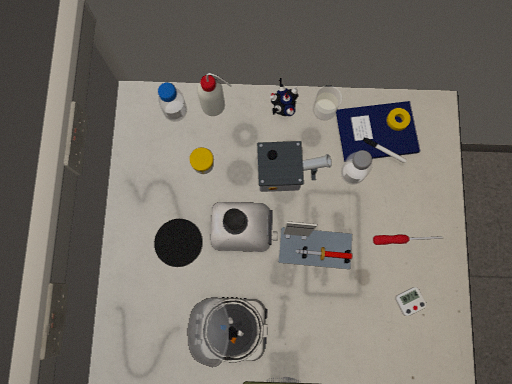

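The scene and top pictures show the bottle (top: cap at 361,158), reservoir (280,166) with its tube mouth near (328,161), stand (318,250), red handle (337,255), board (300,229), mat (178,243), tub (202,159), a kettle (240,226) and a cooker.

```bash
cat > h.py <<'E'
import numpy as np,cv2
from scipy.spatial.transform import Rotation as Ro
def rot(a): return Ro.from_euler('xyz',a).as_matrix()
def cloud(d,c):
    v,u=np.mgrid[:d.shape[0],:d.shape[1]]
    p=np.dstack([(u-c['cx'])/c['fx']*d,(v-c['cy'])/c['fy']*d,d])
    w=p@rot(c['attitude']).T+c['origin']; w[d==0]=np.nan
    return w
def load(n):
    z=np.load(f'{n}.npz'); return z['im'],cloud(z['d'],z)
def grab(n,tag):
    from bench import bot
    c=bot.calibration(n); im,d=bot.grab_frame(n)
    cv2.imwrite(f"pics/{tag}.png",im[:,:,::-1]); np.savez(f"{tag}.npz",im=im,d=d,**{k:np.array(v) for k,v in c.items()})
    return im,cloud(d,c)
def circ(p):
    A=np.c_[2*p[:,:2],np.ones(len(p))]; s=np.linalg.lstsq(A,(p[:,:2]**2).sum(1),rcond=None)[0]
    return s[:2],np.sqrt(s[2]+s[0]**2+s[1]**2)
E
python3 - <<'E'
from h import *
np.set_printoptions(precision=4,suppress=True)
T,W=load('top0');S,V=load('scene0')
for n,(u,v) in dict(cap=(361,158),mat=(178,243),restop=(290,178),tube=(318,162),board=(300,224),handle=(340,255),tub=(202,159),kettle=(234,221),cooker=(230,330),table=(300,300),beaker=(326,104),pad=(395,150)).items(): print(n,W[v,u])
for n,(u,v) in dict(cap=(248,284),restop=(285,230),mouth=(266,262),board=(217,215),handle=(182,244),tub=(321,187),knob=(254,165)).items(): print('s',n,V[v,u])
def both(f):
    for nm,I,P in(('T',T,W),('S',S,V)):
        hsv=cv2.cvtColor(I,cv2.COLOR_RGB2HSV).astype(int); yield nm,hsv,P
# cap top
for nm,h,P in both(0):
    near=lambda c,r:np.hypot(P[...,0]-c[0],P[...,1]-c[1])<r
    c0=W[158,361]
    m=near(c0,.05)&(P[...,2]>.134)&(P[...,2]<.16); q=P[m]; print(nm,'cap',len(q),q.mean(0),(q.min(0)+q.max(0))/2,np.ptp(q,0))
    m=near(W[243,178],.09)&(h[...,2]<60)&(P[...,2]<.03); q=P[m]; print(nm,'mat',len(q),q.mean(0),(q.min(0)+q.max(0))/2,np.ptp(q,0))
    c0=W[178,290]; m=near(c0,.13)&(abs(P[...,2]-.097)<.008); q=P[m]; 
    print(nm,'res',cv2.minAreaRect((q[:,:2]*1000).astype(np.float32)),q[:,2].mean())
    red=((h[...,0]<8)|(h[...,0]>172))&(h[...,1]>150)&(h[...,2]>80)&near(W[255,340],.09); q=P[red]; print(nm,'handle',len(q),np.nanmean(q,0),cv2.minAreaRect((q[:,:2]*1000).astype(np.float32)),np.nanpercentile(q[:,2],[5,50,95]))
    br=(h[...,0]>12)&(h[...,0]<30)&(h[...,1]>110)&near(W[255,325],.06); q=P[br]; print(nm,'collar',len(q),q.mean(0) if len(q) else 0,np.ptp(q,0))
    q=P[near(W[229,300],.09)&(P[...,2]>.10)]; print(nm,'board',len(q),cv2.minAreaRect((q[:,:2]*1000).astype(np.float32)),q.max(0),q.min(0))
E
```

```text
cap [ 0.6536 -0.1763  0.1436]
mat [0.4452 0.2848 0.0036]
restop [ 0.6092 -0.0044  0.0962]
tube [ 0.6536 -0.0755  0.0975]
board [ 0.4768 -0.0237  0.1858]
handle [ 0.4224 -0.139   0.0472]
tub [0.6638 0.2274 0.0577]
kettle [0.4874 0.1316 0.1347]
cooker [0.2378 0.1257 0.2242]
table [ 0.307  -0.0422 -0.0023]
beaker [ 0.8347 -0.1028  0.0485]
pad [ 0.7197 -0.2982  0.0145]
s cap [ 0.6542 -0.1841  0.1404]
s restop [0.6522 0.0085 0.1006]
s mouth [ 0.6489 -0.0874  0.0844]
s board [ 0.4768 -0.0337  0.1001]
s handle [ 0.4227 -0.1251  0.0465]
s tub [0.6664 0.2232 0.0574]
s knob [0.493  0.1358 0.1411]
T cap 262 [ 0.6531 -0.1811  0.1401] [ 0.654  -0.1811  0.1401] [0.0453 0.0437 0.0119]
T mat 1780 [0.4473 0.2855 0.0022] [0.4476 0.2864 0.0034] [0.1268 0.1266 0.0189]
T res ((637.7778930664062, 27.896392822265625), (165.69332885742188, 247.05984497070312), 40.081329345703125) 0.09623630184756879
T handle 145 [ 0.4236 -0.134   0.0468] ((424.0439453125, -133.66368103027344), (68.00799560546875, 13.654473304748535), 86.46934509277344) [0.0426 0.0466 0.0517]
T collar 46 [ 0.4258 -0.0935  0.051 ] [0.031  0.0
[... 155 characters left out ...]
33 -0.0613  0.1007]
S cap 330 [ 0.6539 -0.1841  0.141 ] [ 0.6532 -0.1828  0.1403] [0.0447 0.0447 0.0113]
S mat 490 [0.451  0.305  0.0031] [0.4457 0.3035 0.004 ] [0.1245 0.0898 0.0115]
S res ((605.2092895507812, 18.887237548828125), (195.53128051757812, 230.28395080566406), 64.05220794677734) 0.09709783488602876
S handle 136 [ 0.4237 -0.1347  0.0479] ((422.15582275390625, -133.70901489257812), (72.89417266845703, 15.032261848449707), 86.88378143310547) [0.0429 0.0482 0.0514]
S collar 52 [ 0.4285 -0.095   0.0489] [0.0451 0.0361 0.0531]
S board 467 ((477.3106384277344, -28.3135986328125), (72.18362426757812, 8.409212112426758), 84.82075500488281) [0.4819 0.0078 0.1935] [ 0.4708 -0.0645  0.1001]
```

Run:
```python
from h import *
from scipy.optimize import least_squares
np.set_printoptions(precision=4,suppress=True)
T,W=load('top0');S,V=load('scene0')
for nm,P in(('T',W),('S',V)):
    m=(abs(P[...,2]-.097)<.006)&(abs(P[...,0]-.63)<.09)&(P[...,1]>-.09)&(P[...,1]<.09)
    n,l,st,_=cv2.connectedComponentsWithStats(m.astype(np.uint8)); k=1+st[1:,4].argmax(); q=P[l==k]
    r=cv2.minAreaRect((q[:,:2]*1000).astype(np.float32)); print(nm,'restop',r,q[:,2].mean())
    m=(P[...,0]>.6)&(P[...,0]<.70)&(P[...,1]<-.045)&(P[...,1]>-.135)&(P[...,2]>.06)
    q=P[m]; print('tubepts',len(q),q.min(0),q.max(0)); 
    # rim: extreme highest-y end
    x=q[:,0];y=q[:,1]
    for a in np.arange(-.125,-.05,.01):
        s=q[(y>=a)&(y<a+.01)]
        if len(s): print(round(a,3),len(s),s[:,0].min(),s[:,0].max(),(s[:,0].min()+s[:,0].max())/2,s[:,2].max())
# heights on a coarse grid (mm), merged
Q=np.vstack([W.reshape(-1,3),V.reshape(-1,3)]);Q=Q[np.isfinite(Q).all(1)]
xs=np.arange(.25,.85,.04);ys=np.arange(.44,-.34,-.04)
H=[[int(1000*np.max(Q[(abs(Q[:,0]-x)<.02)&(abs(Q[:,1]-y)<.02),2],initial=0)) for y in ys] for x in xs]
print('y',[round(float(y),2) for y in ys])
for x,h in zip(xs,H): print(round(x,2),h)
```

```text
T restop ((649.5558471679688, 21.524539947509766), (117.08628845214844, 116.1263656616211), 3.991119146347046) 0.09639405794555325
tubepts 285 [ 0.6403 -0.1112  0.065 ] [ 0.6742 -0.0454  0.1154]
-0.115 19 0.6433095690968471 0.6707680877629898 0.6570388284299185 0.09240358733919596
-0.105 40 0.6411139730467873 0.6742056403076563 0.6576598066772218 0.11104843516675
-0.095 49 0.6431969303874162 0.6697193054443652 0.6564581179158907 0.11537587837902419
-0.085 48 0.64202123309624 0.6683640517129533 0.6551926424045966 0.10780315703032639
-0.075 42 0.641857104399562 0.6670243548833119 0.654440729641437 0.09879290755544123
-0.065 44 0.6412061217007823 0.6688217823283988 0.6550139520145906 0.09439294385572028
-0.055 43 0.6403061923049223 0.6668609159978471 0.6535835541513847 0.08797132215772119
S restop ((647.4470825195312, 21.221607208251953), (116.21582794189453, 118.19178009033203), 4.1744232177734375) 0.0973978557630788
tubepts 281 [ 0.639  -0.1113  0.0715] [ 0.6742 -0.0451  0.1185]
-0.115 37 0.6423745987152705 0.6719318027846837 0.6571532007499771 0.09776747587587375
-0.105 82 0.63897871
[... 1099 characters left out ...]
0, 10, 102, 154, 155, 112, 87, 191, 193, 191, 11, 12, 8, 30, 28, 29]
0.53 [5, 5, 6, 5, 6, 5, 99, 152, 154, 106, 89, 5, 5, 5, 6, 8, 6, 6, 5, 6]
0.57 [8, 6, 6, 5, 4, 6, 27, 61, 56, 97, 98, 5, 5, 5, 6, 6, 6, 9, 5, 8]
0.61 [8, 6, 5, 6, 6, 6, 5, 5, 6, 104, 101, 102, 102, 7, 7, 103, 103, 6, 7, 6]
0.65 [6, 5, 9, 6, 6, 65, 63, 8, 7, 103, 112, 102, 102, 118, 108, 145, 146, 6, 7, 7]
0.69 [306, 8, 6, 5, 53, 61, 62, 5, 5, 102, 113, 104, 102, 108, 108, 145, 142, 23, 35, 34]
0.73 [5, 6, 6, 7, 6, 7, 5, 6, 6, 6, 5, 5, 6, 6, 7, 21, 34, 35, 33, 24]
0.77 [5, 6, 7, 98, 55, 8, 7, 7, 7, 6, 96, 81, 7, 6, 6, 24, 25, 25, 41, 42]
0.81 [5, 5, 139, 146, 144, 160, 162, 196, 7, 6, 102, 123, 7, 91, 91, 22, 23, 24, 41, 42]
```

Emit:
apply_moves(
  deltas=[
    {"tz": -40},
    {"tz": -80},
    {"tz": -100},
  ],
)

```text
validation failed for argument at $.de...
```

```bash
cat >> h.py <<'E'
def to(pos,yaw=None,R=None):
    """shift (mm) and turn in current tool axes to reach TCP pos; tool down with tool-x at yaw, or R"""
    from bench import bot
    s=bot.sense(); R0=rot(s['ee_rot'])
    if R is None: R=rot([np.pi,0,yaw]) if yaw is not None else R0
    print('shift',np.round(R0.T@(np.array(pos)-s['eef_pos'])*1000,1),'turn',np.round(Ro.from_matrix(R0.T@R).as_rotvec(),4))
    print('q',np.round(s['q'],2),'pos',np.round(s['eef_pos'],4),'rpy',np.round(s['ee_rot'],4),'t',round(s['clock'],2))
E
python3 -c "
from h import *
to([.6535,-.182,.26],yaw=np.pi/2)"
```

```text
shift [ 597.2 -302.6  -29. ] turn [-1.500e-03 -1.000e-03 -1.348e+00]
q [ 1.38  0.69 -0.19  1.57  0.16  0.9  -0.22] pos [ 0.1379 -0.609   0.2306] rpy [-3.1399e+00  1.0000e-04  2.2280e-01] t 0.1
```

Emit:
apply_moves(
  deltas=[
    {"tx": 0,"ty": 0,"tz": -20,"ax": 0,"ay": 0,"az": 0,"grip": 1},
    {"tx": 0,"ty": 0,"tz": -30,"ax": 0,"ay": 0,"az": 0,"grip": 1},
  ],
)

```text
clock: 0.27
eef_pos: [0.1381, -0.6096, 0.2619]
ee_rot: [-3.141, -0.0, 0.223]
contact_force: [-0.0, 0.3, 0.7]
gripper_width: 0.0853
finger_force: 0.0
```

Emit:
apply_moves(
  deltas=[
    {"tx": 34,"ty": -17,"tz": 0},
    {"tx": 68,"ty": -34},
    {"tx": 102,"ty": -51},
    {"tx": 136,"ty": -68},
    {"tx": 170,"ty": -86},
  ],
)

```text
validation failed for argument at $.de...
```

```bash
python3 -c "
from h import *
to([.6535,-.182,.26],yaw=np.pi/2)"
```

```text
shift [ 597.1 -303.1    2. ] turn [-1.000e-04 -1.000e-04 -1.348e+00]
q [ 1.38  0.66 -0.2   1.53  0.15  0.97 -0.21] pos [ 0.1381 -0.6096  0.2619] rpy [-3.1414 -0.      0.2228] t 0.27
```

All keys are needed in each row.

Emit:
apply_moves(
  deltas=[
    {"tx": 34,"ty": -17,"tz": 0,"ax": 0,"ay": 0,"az": 0,"grip": 1},
    {"tx": 68,"ty": -34,"tz": 0,"ax": 0,"ay": 0,"az": 0,"grip": 1},
    {"tx": 102,"ty": -51,"tz": 0,"ax": 0,"ay": 0,"az": 0,"grip": 1},
    {"tx": 136,"ty": -68,"tz": 0,"ax": 0,"ay": 0,"az": 0,"grip": 1},
    {"tx": 170,"ty": -86,"tz": 0,"ax": 0,"ay": 0,"az": 0,"grip": 1},
  ],
)

```text
clock: 0.68
eef_pos: [0.2862, -0.4871, 0.2616]
ee_rot: [3.141, -0.0, 0.222]
contact_force: [0.7, -0.4, -0.0]
gripper_width: 0.0853
finger_force: 0.0
```

```bash
python3 -c "
from h import *
to([.6535,-.182,.26],yaw=np.pi/2)"
```

```text
shift [ 425.6 -216.7    1.6] turn [ 1.1000e-03  2.0000e-04 -1.3485e+00]
q [ 1.08  0.57 -0.19  1.71  0.14  0.87 -0.53] pos [ 0.2862 -0.4871  0.2616] rpy [ 3.1407e+00 -5.0000e-04  2.2230e-01] t 0.68
```

Emit:
apply_moves(
  deltas=[
    {"tx": 34,"ty": -17,"tz": 0,"ax": 0,"ay": 0,"az": -0.11,"grip": 1},
    {"tx": 68,"ty": -34,"tz": 0,"ax": 0,"ay": 0,"az": -0.22,"grip": 1},
    {"tx": 102,"ty": -51,"tz": 0,"ax": 0,"ay": 0,"az": -0.33,"grip": 1},
    {"tx": 136,"ty": -68,"tz": 0,"ax": 0,"ay": 0,"az": -0.44,"grip": 1},
    {"tx": 170,"ty": -86,"tz": 0,"ax": 0,"ay": 0,"az": -0.55,"grip": 1},
  ],
)

```text
clock: 1.1
eef_pos: [0.433, -0.3657, 0.2617]
ee_rot: [3.141, 0.0, 0.778]
contact_force: [-0.2, -0.9, -0.2]
gripper_width: 0.085
finger_force: 0.0
```

```bash
python3 -c "
from h import *
to([.6535,-.182,.26],yaw=np.pi/2)"
```

```text
shift [286.   23.8   1.6] turn [ 9.00e-04  6.00e-04 -7.93e-01]
q [ 0.83  0.59 -0.34  1.7   0.24  0.89 -0.41] pos [ 0.433  -0.3657  0.2617] rpy [3.1405e+00 2.0000e-04 7.7780e-01] t 1.1
```

Emit:
apply_moves(
  deltas=[
    {"tx": 34,"ty": 3,"tz": 0,"ax": 0,"ay": 0,"az": -0.11,"grip": 1},
    {"tx": 68,"ty": 6,"tz": 0,"ax": 0,"ay": 0,"az": -0.22,"grip": 1},
    {"tx": 102,"ty": 9,"tz": 0,"ax": 0,"ay": 0,"az": -0.33,"grip": 1},
    {"tx": 136,"ty": 12,"tz": 0,"ax": 0,"ay": 0,"az": -0.44,"grip": 1},
    {"tx": 170,"ty": 14,"tz": 0,"ax": 0,"ay": 0,"az": -0.55,"grip": 1},
  ],
)

```text
clock: 1.52
eef_pos: [0.5645, -0.2571, 0.2615]
ee_rot: [3.141, 0.0, 1.328]
contact_force: [-0.7, 0.0, -0.1]
gripper_width: 0.0854
finger_force: 0.0
```

```bash
python3 -c "
from h import *
to([.6535,-.182,.26],yaw=np.pi/2)"
```

```text
shift [94.4 68.3  1.5] turn [ 0.0007  0.0006 -0.243 ]
q [ 0.62  0.68 -0.48  1.54  0.35  1.01 -0.2 ] pos [ 0.5645 -0.2571  0.2615] rpy [3.1409e+00 5.0000e-04 1.3278e+00] t 1.52
```

Emit:
apply_moves(
  deltas=[
    {"tx": 28,"ty": 20,"tz": 0,"ax": 0,"ay": 0,"az": -0.08,"grip": 1},
    {"tx": 56,"ty": 40,"tz": 0,"ax": 0,"ay": 0,"az": -0.16,"grip": 1},
    {"tx": 80,"ty": 58,"tz": 0,"ax": 0,"ay": 0,"az": -0.24,"grip": 1},
    {"tx": 94,"ty": 68,"tz": 0,"ax": 0,"ay": 0,"az": -0.243,"grip": 1},
    {"tx": 94,"ty": 68,"tz": 0,"ax": 0,"ay": 0,"az": -0.243,"grip": 1},
  ],
)

```text
clock: 1.93
eef_pos: [0.6553, -0.1779, 0.2612]
ee_rot: [3.139, -0.004, 1.572]
contact_force: [0.7, 0.3, -0.0]
gripper_width: 0.0852
finger_force: 0.0
```

Run:
```python
from h import *
np.set_printoptions(precision=4,suppress=True)
im,P=grab('wrist','w1')
for lo,hi in((.134,.15),(.115,.134),(.10,.115)):
    q=P[(P[...,2]>lo)&(P[...,2]<hi)&(np.hypot(P[...,0]-.6535,P[...,1]+.182)<.05)]
    if len(q): print(lo,len(q),q.mean(0),(q.min(0)+q.max(0))/2,np.ptp(q,0))
to([.6535,-.182,.117],yaw=np.pi/2)
```

```text
0.134 1785 [ 0.6513 -0.1783  0.1408] [ 0.6513 -0.1799  0.1388] [0.0458 0.046  0.0092]
0.115 136 [ 0.6517 -0.161   0.126 ] [ 0.6516 -0.1674  0.1251] [0.0455 0.0212 0.0174]
0.1 406 [ 0.6513 -0.164   0.1022] [ 0.6514 -0.1712  0.1034] [0.0566 0.0381 0.0067]
shift [ -1.4  -0.1 144. ] turn [ 0.0008 -0.0017 -0.0014]
q [ 0.46  0.77 -0.53  1.34  0.4   1.13 -0.11] pos [ 0.6535 -0.1808  0.261 ] rpy [ 3.1408 -0.0017  1.5694] t 1.98
```

View pics/w1.png

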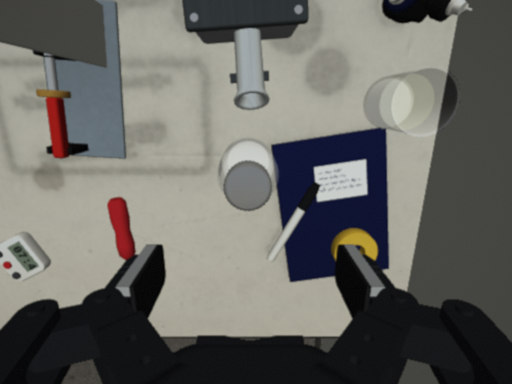

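The wrist picture shows the cap at (248,185), the tube mouth at (251,99) and the collar at (52,93); fingers straddle the cap with room. Descend.

Emit:
apply_moves(
  deltas=[
    {"tx": 0,"ty": 0,"tz": 35,"ax": 0,"ay": 0,"az": 0,"grip": 1},
    {"tx": 0,"ty": -1,"tz": 70,"ax": 0,"ay": 0,"az": 0,"grip": 1},
    {"tx": 0,"ty": -1,"tz": 105,"ax": 0,"ay": 0,"az": 0,"grip": 1},
    {"tx": 0,"ty": -1,"tz": 130,"ax": 0,"ay": 0,"az": 0,"grip": 1},
    {"tx": 0,"ty": -1,"tz": 144,"ax": 0,"ay": 0,"az": 0,"grip": 1},
  ],
)

```text
clock: 2.4
eef_pos: [0.6478, -0.1857, 0.1138]
ee_rot: [-3.135, 0.001, 1.564]
contact_force: [-0.3, -1.5, -0.7]
gripper_width: 0.0856
finger_force: 0.0
```

Emit:
apply_moves(
  deltas=[
    {"tx": 0,"ty": 0,"tz": 0,"ax": 0,"ay": 0,"az": 0,"grip": 0.7},
    {"tx": 0,"ty": 0,"tz": 0,"ax": 0,"ay": 0,"az": 0,"grip": 0.3},
    {"tx": 0,"ty": 0,"tz": 0,"ax": 0,"ay": 0,"az": 0,"grip": 0.3},
    {"tx": 0,"ty": 0,"tz": 0,"ax": 0,"ay": 0,"az": 0,"grip": 0.3},
    {"tx": 0,"ty": 0,"tz": 0,"ax": 0,"ay": 0,"az": 0,"grip": 0.3},
  ],
  force=60,
)

```text
clock: 2.82
eef_pos: [0.6532, -0.184, 0.1201]
ee_rot: [3.136, 0.001, 1.565]
contact_force: [0.5, -0.2, 5.8]
gripper_width: 0.0448
finger_force: 61.8
```

Emit:
apply_moves(
  deltas=[
    {"tx": 0,"ty": 0,"tz": 0,"ax": 0,"ay": 0,"az": 0,"grip": 0.3},
    {"tx": 0,"ty": 0,"tz": -4,"ax": 0,"ay": 0,"az": 0,"grip": 0.3},
    {"tx": 0,"ty": 0,"tz": -10,"ax": 0,"ay": 0,"az": 0,"grip": 0.3},
    {"tx": 0,"ty": 0,"tz": -20,"ax": 0,"ay": 0,"az": 0,"grip": 0.3},
    {"tx": 0,"ty": 0,"tz": -20,"ax": 0,"ay": 0,"az": 0,"grip": 0.3},
  ],
)

```text
clock: 3.23
eef_pos: [0.6523, -0.1836, 0.1394]
ee_rot: [3.139, 0.0, 1.566]
contact_force: [0.9, 0.0, -3.6]
gripper_width: 0.0445
finger_force: 61.8
```

Run:
```python
from h import *
np.set_printoptions(precision=4,suppress=True)
im,P=load('w1')
from bench import bot
print(bot.sense()['finger_force'],bot.sense()['gripper_width'])
# mouth/rim/rod from wrist view
for n,(u,v) in dict(rimtop=(251,91),rimL=(235,98),rimR=(268,98),tube=(249,60),collar=(53,93),h1=(55,110),h2=(60,150),shaft=(50,70)).items(): print(n,P[v,u])
h=cv2.cvtColor(im,cv2.COLOR_RGB2HSV).astype(int)
m=((h[...,0]<8)|(h[...,0]>172))&(h[...,1]>150)&(h[...,2]>60); m[:, 90:]=0; m[165:]=0
q=P[m]; q=q[np.isfinite(q).all(1)&(q[:,2]>.035)]; print(len(q),q.mean(0),cv2.minAreaRect((q[:,:2]*1000).astype(np.float32)))
m=(P[...,0]>.62)&(P[...,0]<.70)&(P[...,1]<-.05)&(P[...,1]>-.125)&(P[...,2]>.06)
q=P[m];y=q[:,1]
for a in np.arange(-.125,-.05,.01):
    s=q[(y>=a)&(y<a+.01)]
    if len(s): print(round(a,3),len(s),(s[:,0].min()+s[:,0].max())/2,np.ptp(s[:,0]),s[:,2].max())
to([.64,-.16,.35],yaw=np.pi/2)
```

```text
61.787928342819214 0.04445899384232041
rimtop [ 0.6549 -0.0925  0.1147]
rimL [ 0.6395 -0.0987  0.1066]
rimR [ 0.6717 -0.0986  0.1017]
tube [ 0.653  -0.0633  0.094 ]
collar [ 0.432  -0.0932  0.0557]
h1 [ 0.4267 -0.1118  0.0494]
h2 [ 0.4229 -0.1588  0.0481]
shaft [ 0.4271 -0.0682  0.0458]
734 [ 0.4226 -0.1315  0.0479] ((421.2962646484375, -132.68692016601562), (70.34844970703125, 16.69685935974121), 82.69385528564453)
-0.115 99 0.6541495284551646 0.028520981701280257 0.09635848691500198
-0.105 353 0.655050289514989 0.03406790987796959 0.11300279692296994
-0.095 311 0.6553941254392619 0.030021186674966116 0.11642880651250642
-0.085 289 0.6535485687840623 0.027184142380838328 0.1068327700928402
-0.075 285 0.6524604112593524 0.027325662077835267 0.1014176568196471
-0.065 275 0.652492156520882 0.027563976747584817 0.095849074385284
-0.055 136 0.6520011002213759 0.026662310782824328 0.09028238816814704
shift [  23.5  -11.8 -210.6] turn [ 0.0029  0.0004 -0.0051]
q [ 0.44  0.9  -0.48  1.46  0.48  0.89 -0.19] pos [ 0.6523 -0.1836  0.1394] rpy [3.1387 0.0004 1.5657] t 3.23
```

Emit:
apply_moves(
  deltas=[
    {"tx": 0,"ty": 0,"tz": -25,"ax": 0,"ay": 0,"az": 0,"grip": 0.3},
    {"tx": 0,"ty": 0,"tz": -60,"ax": 0,"ay": 0,"az": 0,"grip": 0.3},
    {"tx": 0,"ty": 0,"tz": -95,"ax": 0,"ay": 0,"az": 0,"grip": 0.3},
    {"tx": 0,"ty": 0,"tz": -130,"ax": 0,"ay": 0,"az": 0,"grip": 0.3},
    {"tx": 5,"ty": -2,"tz": -165,"ax": 0,"ay": 0,"az": 0,"grip": 0.3},
  ],
  force=90,
)

```text
clock: 3.65
eef_pos: [0.6488, -0.1799, 0.3038]
ee_rot: [-3.141, 0.001, 1.564]
contact_force: [0.0, -0.9, -2.9]
gripper_width: 0.0437
finger_force: 93.1
```

Emit:
apply_moves(
  deltas=[
    {"tx": 18,"ty": -8,"tz": -20,"ax": 0,"ay": 0,"az": 0,"grip": 0.3},
    {"tx": 42,"ty": -18,"tz": -35,"ax": 0,"ay": 0,"az": 0,"grip": 0.3},
    {"tx": 70,"ty": -30,"tz": -40,"ax": 0,"ay": 0,"az": 0,"grip": 0.3},
    {"tx": 98,"ty": -42,"tz": -40,"ax": 0,"ay": 0,"az": 0,"grip": 0.3},
    {"tx": 126,"ty": -54,"tz": -40,"ax": 0,"ay": 0,"az": 0,"grip": 0.3},
  ],
)

```text
clock: 4.07
eef_pos: [0.595, -0.051, 0.343]
ee_rot: [3.141, 0.0, 1.566]
contact_force: [0.9, 0.7, -3.9]
gripper_width: 0.0436
finger_force: 93.6
```

Emit:
apply_moves(
  deltas=[
    {"tx": 28,"ty": -12,"tz": 0,"ax": 0,"ay": 0,"az": 0,"grip": 0.3},
    {"tx": 56,"ty": -24,"tz": 0,"ax": 0,"ay": 0,"az": 0,"grip": 0.3},
    {"tx": 84,"ty": -36,"tz": 0,"ax": 0,"ay": 0,"az": 0,"grip": 0.3},
    {"tx": 112,"ty": -48,"tz": 0,"ax": 0,"ay": 0,"az": 0,"grip": 0.3},
    {"tx": 140,"ty": -60,"tz": 0,"ax": 0,"ay": 0,"az": 0,"grip": 0.3},
  ],
)

```text
clock: 4.48
eef_pos: [0.5354, 0.0892, 0.3424]
ee_rot: [-3.142, 0.0, 1.566]
contact_force: [0.5, 0.0, -4.2]
gripper_width: 0.0434
finger_force: 93.6
```

```bash
python3 -c "
from h import *
to([.447,.286,.36],yaw=np.pi/2)"
```

```text
shift [196.4 -89.3 -17.7] turn [-0.0001  0.0004 -0.0048]
q [ 0.11  0.5  -0.59  1.64  0.3   1.09 -0.57] pos [0.5354 0.0892 0.3424] rpy [-3.1415e+00  4.0000e-04  1.5660e+00] t 4.48
```

Emit:
apply_moves(
  deltas=[
    {"tx": 28,"ty": -13,"tz": 0,"ax": 0,"ay": 0,"az": 0,"grip": 0.3},
    {"tx": 56,"ty": -26,"tz": 0,"ax": 0,"ay": 0,"az": 0,"grip": 0.3},
    {"tx": 84,"ty": -39,"tz": 0,"ax": 0,"ay": 0,"az": 0,"grip": 0.3},
    {"tx": 110,"ty": -52,"tz": 0,"ax": 0,"ay": 0,"az": 0,"grip": 0.3},
    {"tx": 134,"ty": -63,"tz": 0,"ax": 0,"ay": 0,"az": 0,"grip": 0.3},
  ],
)

```text
clock: 4.9
eef_pos: [0.4726, 0.224, 0.3426]
ee_rot: [-3.141, -0.0, 1.567]
contact_force: [0.7, 0.8, -2.4]
gripper_width: 0.0439
finger_force: 93.6
```

Emit:
apply_moves(
  deltas=[
    {"tx": 20,"ty": -8,"tz": 0,"ax": 0,"ay": 0,"az": 0,"grip": 0.3},
    {"tx": 36,"ty": -14,"tz": 0,"ax": 0,"ay": 0,"az": 0,"grip": 0.3},
    {"tx": 46,"ty": -19,"tz": 0,"ax": 0,"ay": 0,"az": 0,"grip": 0.3},
    {"tx": 52,"ty": -21,"tz": 0,"ax": 0,"ay": 0,"az": 0,"grip": 0.3},
    {"tx": 52,"ty": -21,"tz": 0,"ax": 0,"ay": 0,"az": 0,"grip": 0.3},
  ],
)

```text
clock: 5.32
eef_pos: [0.4528, 0.2755, 0.3424]
ee_rot: [-3.141, -0.001, 1.568]
contact_force: [-0.1, 0.3, -2.6]
gripper_width: 0.0444
finger_force: 93.6
```

Run:
```python
from h import *
np.set_printoptions(precision=4,suppress=True)
im,P=grab('top','t1')
im2,P2=grab('scene','s1')
im3,P3=grab('wrist','w2')
m=(cv2.cvtColor(im3,cv2.COLOR_RGB2HSV)[...,2]<45)&(P3[...,2]<.03)&(P3[...,2]>-.02)&(np.hypot(P3[...,0]-.447,P3[...,1]-.286)<.09)
if m.sum(): q=P3[m]; print(len(q),(q.min(0)+q.max(0))/2,np.ptp(q,0))
a=np.hstack([im2[0:300,100:400],im3[0:300,:500]]); cv2.imwrite('pics/c1.png',a[:,:,::-1])
to([.447,.286,.15],yaw=np.pi/2)
```

```text
3339 [0.4443 0.2994 0.0034] [0.1247 0.1003 0.006 ]
shift [ 13.4  -7.4 192. ] turn [ 0.0002  0.0016 -0.0072]
q [-0.25  0.48 -0.6   1.68  0.3   1.08 -0.95] pos [0.4542 0.2728 0.3421] rpy [3.1413 0.0016 1.5636] t 5.47
```

View pics/c1.png

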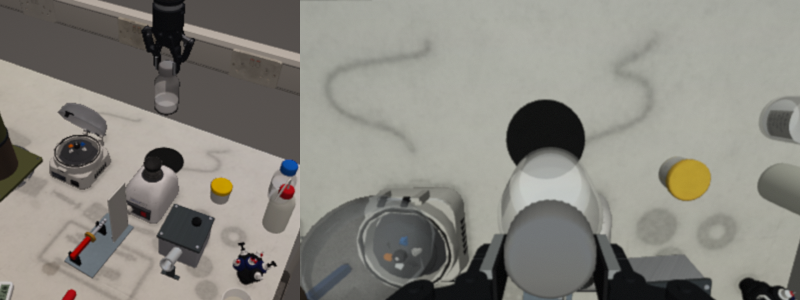

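The bottle hangs upright, over the mat (the mat at about (545,135) in the composite). Lowering.

Emit:
apply_moves(
  deltas=[
    {"tx": 7,"ty": -4,"tz": 20,"ax": 0,"ay": 0,"az": 0,"grip": 0.3},
    {"tx": 13,"ty": -7,"tz": 55,"ax": 0,"ay": 0,"az": 0,"grip": 0.3},
    {"tx": 13,"ty": -7,"tz": 90,"ax": 0,"ay": 0,"az": 0,"grip": 0.3},
    {"tx": 13,"ty": -7,"tz": 125,"ax": 0,"ay": 0,"az": 0,"grip": 0.3},
    {"tx": 13,"ty": -7,"tz": 155,"ax": 0,"ay": 0,"az": 0,"grip": 0.3},
  ],
)

```text
clock: 5.88
eef_pos: [0.4471, 0.2854, 0.1853]
ee_rot: [-3.141, 0.002, 1.563]
contact_force: [0.4, -0.4, -3.7]
gripper_width: 0.0438
finger_force: 93.8
```

Emit:
apply_moves(
  deltas=[
    {"tx": 0,"ty": 0,"tz": 20,"ax": 0,"ay": 0,"az": 0,"grip": 0.3},
    {"tx": 0,"ty": 0,"tz": 35,"ax": 0,"ay": 0,"az": 0,"grip": 0.3},
    {"tx": 0,"ty": 0,"tz": 45,"ax": 0,"ay": 0,"az": 0,"grip": 0.3},
    {"tx": 0,"ty": 0,"tz": 50,"ax": 0,"ay": 0,"az": 0,"grip": 0.3},
    {"tx": 0,"ty": 0,"tz": 50,"ax": 0,"ay": 0,"az": 0,"grip": 0.3},
  ],
)

```text
clock: 6.3
eef_pos: [0.4469, 0.2867, 0.1367]
ee_rot: [-3.141, 0.001, 1.565]
contact_force: [0.0, 0.6, -3.0]
gripper_width: 0.0439
finger_force: 93.7
```

Run:
```python
from h import *
to([.447,.286,.123],yaw=np.pi/2)
```

```text
shift [-0.6  0.1 13.7] turn [-0.0005  0.001  -0.0061]
q [-0.39  0.74 -0.44  1.93  0.54  0.59 -1.19] pos [0.4469 0.2867 0.1367] rpy [-3.1411e+00  1.0000e-03  1.5646e+00] t 6.3
```

Emit:
apply_moves(
  deltas=[
    {"tx": 0,"ty": 0,"tz": 3,"ax": 0,"ay": 0,"az": 0,"grip": 0.3},
    {"tx": 0,"ty": 0,"tz": 6,"ax": 0,"ay": 0,"az": 0,"grip": 0.3},
    {"tx": 0,"ty": 0,"tz": 9,"ax": 0,"ay": 0,"az": 0,"grip": 0.3},
    {"tx": 0,"ty": 0,"tz": 11,"ax": 0,"ay": 0,"az": 0,"grip": 0.3},
    {"tx": 0,"ty": 0,"tz": 11,"ax": 0,"ay": 0,"az": 0,"grip": 0.3},
  ],
  force=60,
)

```text
clock: 6.72
eef_pos: [0.4465, 0.2873, 0.1262]
ee_rot: [3.142, 0.0, 1.566]
contact_force: [-0.2, -0.6, -3.9]
gripper_width: 0.0441
finger_force: 93.7
```

Emit:
apply_moves(
  deltas=[
    {"tx": 0,"ty": 0,"tz": 1,"ax": 0,"ay": 0,"az": 0,"grip": 0.3},
    {"tx": 0,"ty": 0,"tz": 2,"ax": 0,"ay": 0,"az": 0,"grip": 0.3},
    {"tx": 0,"ty": 0,"tz": 2,"ax": 0,"ay": 0,"az": 0,"grip": 0.3},
    {"tx": 0,"ty": 0,"tz": 2,"ax": 0,"ay": 0,"az": 0,"grip": 0.3},
  ],
)

```text
clock: 7.05
eef_pos: [0.4465, 0.2874, 0.1243]
ee_rot: [3.142, 0.0, 1.566]
contact_force: [-0.0, -0.8, -3.6]
gripper_width: 0.0439
finger_force: 93.7
```

Emit:
apply_moves(
  deltas=[
    {"tx": 0,"ty": 0,"tz": 1,"ax": 0,"ay": 0,"az": 0,"grip": 0.3},
    {"tx": 0,"ty": 0,"tz": 2,"ax": 0,"ay": 0,"az": 0,"grip": 0.3},
    {"tx": 0,"ty": 0,"tz": 2.5,"ax": 0,"ay": 0,"az": 0,"grip": 0.3},
    {"tx": 0,"ty": 0,"tz": 2.5,"ax": 0,"ay": 0,"az": 0,"grip": 0.3},
  ],
)

```text
clock: 7.38
eef_pos: [0.4468, 0.2879, 0.1231]
ee_rot: [3.14, -0.001, 1.566]
contact_force: [-2.1, -0.0, 10.1]
gripper_width: 0.0439
finger_force: 95.2
```

Emit:
apply_moves(
  deltas=[
    {"tx": 0,"ty": 0,"tz": -1,"ax": 0,"ay": 0,"az": 0,"grip": 0.3},
    {"tx": 0,"ty": 0,"tz": -1,"ax": 0,"ay": 0,"az": 0,"grip": 0.6},
    {"tx": 0,"ty": 0,"tz": -1,"ax": 0,"ay": 0,"az": 0,"grip": 0.7},
    {"tx": 0,"ty": 0,"tz": -1,"ax": 0,"ay": 0,"az": 0,"grip": 0.85},
    {"tx": 0,"ty": 0,"tz": -1,"ax": 0,"ay": 0,"az": 0,"grip": 0.85},
  ],
)

```text
clock: 7.8
eef_pos: [0.4467, 0.2876, 0.1228]
ee_rot: [3.141, -0.0, 1.566]
contact_force: [-0.3, 0.7, 0.3]
gripper_width: 0.0729
finger_force: 0.0
```

Emit:
apply_moves(
  deltas=[
    {"tx": 0,"ty": 0,"tz": -10,"ax": 0,"ay": 0,"az": 0,"grip": 0.85},
    {"tx": 0,"ty": 0,"tz": -35,"ax": 0,"ay": 0,"az": 0,"grip": 0.85},
    {"tx": 0,"ty": 0,"tz": -70,"ax": 0,"ay": 0,"az": 0,"grip": 0.85},
    {"tx": 0,"ty": 0,"tz": -105,"ax": 0,"ay": 0,"az": 0,"grip": 0.85},
    {"tx": 0,"ty": 0,"tz": -140,"ax": 0,"ay": 0,"az": 0,"grip": 0.85},
  ],
)

```text
clock: 8.22
eef_pos: [0.446, 0.2873, 0.2649]
ee_rot: [-3.141, -0.0, 1.566]
contact_force: [0.5, 1.1, -0.8]
gripper_width: 0.0727
finger_force: 0.0
```

Run:
```python
from h import *
np.set_printoptions(precision=4,suppress=True)
for n in('scene','wrist'):
    im,P=grab(n,n+'3')
    q=P[(P[...,2]>.136)&(P[...,2]<.155)&(np.hypot(P[...,0]-.4465,P[...,1]-.288)<.035)]
    print(n,len(q),q.mean(0) if len(q) else '',np.ptp(q,0) if len(q) else '')
d=np.array([np.cos(np.radians(86.5)),np.sin(np.radians(86.5)),0])
g=np.array([.4236,-.134,0])+.002*d; print(g)
to([g[0],g[1],.27],yaw=np.radians(86.5))
```

```text
scene 138 [0.4485 0.2846 0.1434] [0.0437 0.0436 0.0109]
wrist 1728 [0.445  0.2935 0.1437] [0.0457 0.0454 0.01  ]
[ 0.4237 -0.132   0.    ]
shift [-422.5  -22.9   -4.6] turn [ 0.0088 -0.0079  0.056 ]
q [-0.3   0.56 -0.57  1.79  0.38  0.89 -1.05] pos [0.4488 0.2904 0.2688] rpy [ 3.1326 -0.0077  1.5657] t 8.32
```

The bottle stands upright on the mat (cap top 0.143 m). Now to the rod.

Emit:
apply_moves(
  deltas=[
    {"tx": -38,"ty": -3,"tz": 0,"ax": 0,"ay": 0,"az": 0,"grip": 0.85},
    {"tx": -76,"ty": -5,"tz": 0,"ax": 0,"ay": 0,"az": 0.01,"grip": 0.85},
    {"tx": -114,"ty": -8,"tz": 0,"ax": 0,"ay": 0,"az": 0.02,"grip": 0.85},
    {"tx": -152,"ty": -10,"tz": 0,"ax": 0,"ay": 0,"az": 0.03,"grip": 0.85},
    {"tx": -190,"ty": -12,"tz": 0,"ax": 0,"ay": 0,"az": 0.05,"grip": 0.85},
  ],
)

```text
clock: 8.73
eef_pos: [0.4328, 0.0958, 0.2629]
ee_rot: [-3.142, 0.0, 1.516]
contact_force: [1.3, 0.0, 0.3]
gripper_width: 0.0726
finger_force: 0.0
```

Emit:
apply_moves(
  deltas=[
    {"tx": -38,"ty": -2,"tz": 0,"ax": 0,"ay": 0,"az": 0,"grip": 0.85},
    {"tx": -76,"ty": -3,"tz": 0,"ax": 0,"ay": 0,"az": 0,"grip": 0.85},
    {"tx": -114,"ty": -4,"tz": 0,"ax": 0,"ay": 0,"az": 0,"grip": 0.85},
    {"tx": -152,"ty": -5,"tz": 0,"ax": 0,"ay": 0,"az": 0,"grip": 0.85},
    {"tx": -180,"ty": -5,"tz": 0,"ax": 0,"ay": 0,"az": 0,"grip": 0.85},
  ],
)

```text
clock: 9.15
eef_pos: [0.4173, -0.0854, 0.2627]
ee_rot: [-3.14, 0.002, 1.513]
contact_force: [-0.1, -0.8, -0.4]
gripper_width: 0.0726
finger_force: 0.0
```

Run:
```python
from h import *
to([.4237,-.132,.27],yaw=np.radians(86.5))
```

```text
shift [-46.2   9.1  -7.2] turn [-0.0013  0.0016  0.0034]
q [ 0.51  0.43 -0.6   2.08  0.36  0.74 -0.38] pos [ 0.4173 -0.0854  0.2627] rpy [-3.1403e+00  1.6000e-03  1.5131e+00] t 9.15
```

Emit:
apply_moves(
  deltas=[
    {"tx": -25,"ty": 5,"tz": 0,"ax": 0,"ay": 0,"az": 0,"grip": 0.7},
    {"tx": -40,"ty": 8,"tz": 0,"ax": 0,"ay": 0,"az": 0,"grip": 0.7},
    {"tx": -44,"ty": 9,"tz": 0,"ax": 0,"ay": 0,"az": 0,"grip": 0.7},
    {"tx": -44,"ty": 9,"tz": 0,"ax": 0,"ay": 0,"az": 0,"grip": 0.7},
    {"tx": -44,"ty": 9,"tz": 0,"ax": 0,"ay": 0,"az": 0,"grip": 0.7},
  ],
)

```text
clock: 9.57
eef_pos: [0.4252, -0.1252, 0.2629]
ee_rot: [3.142, -0.001, 1.517]
contact_force: [-0.5, 0.1, -0.9]
gripper_width: 0.0601
finger_force: 0.0
```

Run:
```python
from h import *
np.set_printoptions(precision=4,suppress=True)
im,P=grab('wrist','w4')
h=cv2.cvtColor(im,cv2.COLOR_RGB2HSV).astype(int)
m=((h[...,0]<8)|(h[...,0]>172))&(h[...,1]>150)&(h[...,2]>60)&(np.hypot(P[...,0]-.4236,P[...,1]+.134)<.07)&(P[...,2]>.044)
q=P[m]; print(len(q),q.mean(0),cv2.minAreaRect((q[:,:2]*1000).astype(np.float32)),np.percentile(q[:,2],[5,50,95]))
b=(h[...,0]>12)&(h[...,0]<30)&(h[...,1]>110)&(np.hypot(P[...,0]-.426,P[...,1]+.09)<.04); q=P[b]; print('collar',len(q),q.mean(0),np.ptp(q,0))
to([.4237,-.132,.022],yaw=np.radians(86.5))
```

```text
536 [ 0.4211 -0.1317  0.0481] ((420.5138244628906, -132.1209716796875), (68.30180358886719, 12.843278884887695), 87.13516235351562) [0.0465 0.0482 0.0494]
collar 185 [ 0.4234 -0.092   0.0536] [0.0305 0.0088 0.0144]
shift [ -7.5  -1.1 240.9] turn [ 0.     -0.0007  0.0084]
q [ 0.59  0.45 -0.6   2.03  0.37  0.76 -0.28] pos [ 0.4252 -0.1248  0.2629] rpy [ 3.1416 -0.0007  1.5182] t 9.62
```

View pics/w4.png

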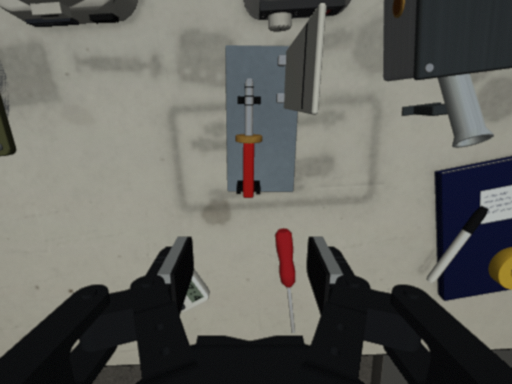

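Wrist picture: handle (248,170) lies between the fingers, collar at (249,139), board at (305,65) clear of the gripper. Descend.

Emit:
apply_moves(
  deltas=[
    {"tx": -3,"ty": -1,"tz": 35,"ax": 0,"ay": 0,"az": 0,"grip": 0.7},
    {"tx": -7,"ty": -2,"tz": 72,"ax": 0,"ay": 0,"az": 0,"grip": 0.7},
    {"tx": -9,"ty": -2,"tz": 109,"ax": 0,"ay": 0,"az": 0,"grip": 0.7},
    {"tx": -9,"ty": -2,"tz": 146,"ax": 0,"ay": 0,"az": 0,"grip": 0.7},
    {"tx": -9,"ty": -2,"tz": 175,"ax": 0,"ay": 0,"az": 0,"grip": 0.7},
  ],
)

```text
clock: 10.03
eef_pos: [0.4223, -0.1333, 0.086]
ee_rot: [-3.14, -0.002, 1.518]
contact_force: [1.7, -0.1, -0.1]
gripper_width: 0.0596
finger_force: 0.0
```

Emit:
apply_moves(
  deltas=[
    {"tx": 0,"ty": 0,"tz": 20,"ax": 0,"ay": 0,"az": 0,"grip": 0.6},
    {"tx": 0,"ty": 0,"tz": 40,"ax": 0,"ay": 0,"az": 0,"grip": 0.6},
    {"tx": 0,"ty": 0,"tz": 55,"ax": 0,"ay": 0,"az": 0,"grip": 0.6},
    {"tx": 0,"ty": 0,"tz": 65,"ax": 0,"ay": 0,"az": 0,"grip": 0.6},
    {"tx": 0,"ty": 0,"tz": 65,"ax": 0,"ay": 0,"az": 0,"grip": 0.6},
  ],
  force=40,
)

```text
clock: 10.45
eef_pos: [0.4232, -0.1331, 0.0221]
ee_rot: [-3.139, -0.001, 1.519]
contact_force: [0.1, -0.2, 0.2]
gripper_width: 0.0516
finger_force: 0.0
```

Run:
```python
from h import *
to([.423,-.134,.022],yaw=np.radians(86.8))
```

```text
shift [-0.9 -0.2  0.1] turn [-0.0024 -0.0008  0.0044]
q [ 0.23  0.89 -0.05  2.24  1.2   0.04 -1.05] pos [ 0.4232 -0.1331  0.0221] rpy [-3.1392e+00 -8.0000e-04  1.5193e+00] t 10.45
```

Emit:
apply_moves(
  deltas=[
    {"tx": 0,"ty": 0,"tz": 0,"ax": 0,"ay": 0,"az": 0,"grip": 0.3},
    {"tx": 0,"ty": 0,"tz": 0,"ax": 0,"ay": 0,"az": 0,"grip": 0.05},
    {"tx": 0,"ty": 0,"tz": 0,"ax": 0,"ay": 0,"az": 0,"grip": 0.05},
    {"tx": 0,"ty": 0,"tz": 0,"ax": 0,"ay": 0,"az": 0,"grip": 0.05},
    {"tx": 0,"ty": 0,"tz": 0,"ax": 0,"ay": 0,"az": 0,"grip": 0.05},
  ],
  force=40,
)

```text
clock: 10.87
eef_pos: [0.4234, -0.1349, 0.024]
ee_rot: [3.141, -0.001, 1.516]
contact_force: [-0.2, 2.2, 2.4]
gripper_width: 0.0132
finger_force: 40.4
```

Emit:
apply_moves(
  deltas=[
    {"tx": 0,"ty": 0,"tz": 0,"ax": 0,"ay": 0,"az": 0,"grip": 0.05},
    {"tx": 0,"ty": 0,"tz": 0,"ax": 0,"ay": 0,"az": 0,"grip": 0.05},
    {"tx": 0,"ty": 0,"tz": 0,"ax": 0,"ay": 0,"az": 0,"grip": 0.05},
  ],
  force=80,
)

```text
clock: 11.12
eef_pos: [0.4234, -0.1349, 0.024]
ee_rot: [3.141, -0.001, 1.516]
contact_force: [-0.5, 2.2, 6.3]
gripper_width: 0.0126
finger_force: 78.3
```

Run:
```python
from bench import bot
s=bot.sense();print(s['q'],s['contact_force'],s['wrist_torque'])
```

```text
[ 0.23846551  0.88636448 -0.05329969  2.23908233  1.19141363  0.04345053
 -1.0410292 ] [-0.5173323   2.19511233  6.30970031] [0.34542469 0.03549682 0.00771505]
```

Gripped. Lift straight up.

Emit:
apply_moves(
  deltas=[
    {"tx": 0,"ty": 0,"tz": -4,"ax": 0,"ay": 0,"az": 0,"grip": 0.05},
    {"tx": 0,"ty": 0,"tz": -10,"ax": 0,"ay": 0,"az": 0,"grip": 0.05},
    {"tx": 0,"ty": 0,"tz": -25,"ax": 0,"ay": 0,"az": 0,"grip": 0.05},
    {"tx": 0,"ty": 0,"tz": -45,"ax": 0,"ay": 0,"az": 0,"grip": 0.05},
    {"tx": 0,"ty": 0,"tz": -70,"ax": 0,"ay": 0,"az": 0,"grip": 0.05},
  ],
)

```text
clock: 11.53
eef_pos: [0.4218, -0.1355, 0.0937]
ee_rot: [-3.138, -0.0, 1.516]
contact_force: [1.1, -0.5, -1.4]
gripper_width: 0.0124
finger_force: 78.1
```

Emit:
apply_moves(
  deltas=[
    {"tx": 0,"ty": 0,"tz": -30,"ax": 0,"ay": 0,"az": 0,"grip": 0.05},
    {"tx": 0,"ty": 0,"tz": -60,"ax": 0,"ay": 0,"az": 0,"grip": 0.05},
    {"tx": 0,"ty": 0,"tz": -90,"ax": 0,"ay": 0,"az": 0,"grip": 0.05},
    {"tx": 0,"ty": 0,"tz": -110,"ax": 0,"ay": 0,"az": 0,"grip": 0.05},
    {"tx": 0,"ty": 0,"tz": -110,"ax": 0,"ay": 0,"az": 0,"grip": 0.05},
  ],
)

```text
clock: 11.95
eef_pos: [0.4248, -0.1357, 0.2069]
ee_rot: [3.136, 0.001, 1.515]
contact_force: [0.2, 0.8, -1.4]
gripper_width: 0.0124
finger_force: 78.1
```

```bash
cat >> h.py <<'E'
def rodfit(P,im,c,r=.16):
    """axis of held rod from red handle, brass and shaft pixels near c"""
    h=cv2.cvtColor(im,cv2.COLOR_RGB2HSV).astype(int)
    near=np.linalg.norm(P-np.array(c),axis=2)<r
    red=((h[...,0]<8)|(h[...,0]>172))&(h[...,1]>150)&(h[...,2]>60)&near
    br=(h[...,0]>10)&(h[...,0]<30)&(h[...,1]>100)&near
    return P[red],P[br]
E
python3 - <<'E'
from h import *
np.set_printoptions(precision=4,suppress=True)
ims=[]
for n in('scene','top','wrist'):
    im,P=grab(n,n+'5'); ims.append(im)
    r,b=rodfit(P,im,[.423,-.1,.223],.1)
    print(n,len(r),r.mean(0) if len(r) else '',len(b),b.mean(0) if len(b) else '')
cv2.imwrite('pics/c5.png',np.hstack([cv2.resize(ims[0][100:300,100:300],(400,400)),cv2.resize(ims[2],(400,300),)[:300].repeat(1,0) if 0 else cv2.copyMakeBorder(cv2.resize(ims[2],(400,300)),0,100,0,0,0)])[:,:,::-1])
to([.66,-.2,.2],yaw=np.radians(94))
E
```

```text
scene 92 [ 0.4257 -0.1573  0.2302] 0 
top 61 [ 0.4253 -0.111   0.2277] 65 [ 0.4254 -0.0944  0.2305]
wrist 3580 [ 0.4216 -0.1316  0.2278] 2004 [ 0.4236 -0.0925  0.2307]
shift [-50.8 241.    2.5] turn [-0.002   0.0005 -0.1256]
q [ 0.67  0.59 -0.72  2.1   0.63  0.68 -0.53] pos [ 0.4222 -0.1359  0.203 ] rpy [-3.1396  0.0006  1.515 ] t 12.1
```

View pics/c5.png

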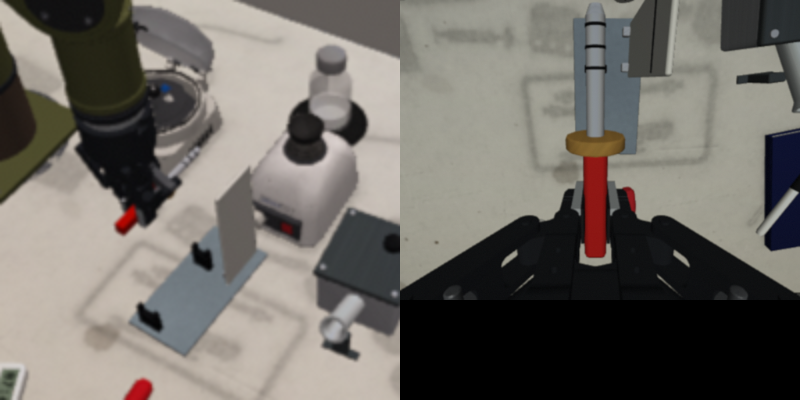

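Scene/wrist composite: the rod is held level along the tool x (collar at (595,143), tip (595,10)), the bottle stands on the mat at (330,85).

```bash
cat >> h.py <<'E'
def rodtool(tag,s):
    """held rod in the tool frame from a wrist frame: per 10 mm bins of tool x"""
    im,P=load(tag); R=rot(s['ee_rot']); Q=(P-s['eef_pos'])@R
    m=(abs(Q[...,1])<.02)&(Q[...,2]<.01)&(Q[...,2]>-.045)&(Q[...,0]>.015)&(Q[...,0]<.125)
    q=Q[m]; print('xmax',q[:,0].max())
    for a in np.arange(.015,.12,.01):
        t=q[(q[:,0]>=a)&(q[:,0]<a+.01)]
        if len(t)>3: print('%.3f n%d yc %.4f w %.4f ztop %.4f'%(a,len(t),(t[:,1].min()+t[:,1].max())/2,np.ptp(t[:,1]),np.percentile(t[:,2],5)))
    h=cv2.cvtColor(im,cv2.COLOR_RGB2HSV).astype(int)
    b=m&(h[...,0]>10)&(h[...,0]<30)&(h[...,1]>100); t=Q[b]; print('brass x',np.percentile(t[:,0],[2,50,98]))
MOUTH=np.array([.656,-.1005,.100]); YAW=np.radians(94.1)
def tube(yaw=YAW): # insertion direction (into the tube)
    return np.array([np.cos(yaw)*np.cos(np.pi/6),np.sin(yaw)*np.cos(np.pi/6),-.5])
def pre(dist,o=(.047,0,-.0165),drod=(1,0,0),mouth=MOUTH,yaw=YAW,tilt=np.pi/6):
    """TCP pose with the collar face dist m short of the mouth"""
    R=rot([0,0,yaw])@rot([0,tilt,0])@rot([np.pi,0,0])
    return mouth-dist*tube(yaw)-R@np.array(o),R
E
python3 - <<'E'
from h import *
from bench import bot
np.set_printoptions(precision=4,suppress=True)
rodtool('wrist5',bot.sense())
p,R=pre(.100); print(p, R@[1,0,0],R@[0,1,0])
to(p,R=R)
to(p+[0,0,.08],yaw=YAW)
E
```

```text
xmax 0.1109747140096071
0.015 n625 yc -0.0013 w 0.0137 ztop -0.0258
0.025 n688 yc -0.0011 w 0.0139 ztop -0.0258
0.035 n1232 yc -0.0011 w 0.0329 ztop -0.0341
0.045 n1381 yc -0.0013 w 0.0324 ztop -0.0321
0.055 n564 yc -0.0011 w 0.0100 ztop -0.0225
0.065 n600 yc -0.0011 w 0.0097 ztop -0.0226
0.075 n651 yc -0.0011 w 0.0101 ztop -0.0226
0.085 n710 yc -0.0011 w 0.0100 ztop -0.0226
0.095 n776 yc -0.0011 w 0.0105 ztop -0.0226
0.105 n321 yc -0.0011 w 0.0095 ztop -0.0218
brass x [0.0385 0.0441 0.046 ]
[ 0.6657 -0.2357  0.1592] [-0.0619  0.8638 -0.5   ] [0.9974 0.0715 0.    ]
shift [-86.1 248.7  43.3] turn [-0.0353 -0.5224 -0.1239]
q [ 0.67  0.59 -0.72  2.1   0.63  0.68 -0.53] pos [ 0.4222 -0.1359  0.203 ] rpy [-3.1396  0.0006  1.515 ] t 12.1
shift [-86.2 248.6 -36.7] turn [-0.002   0.0005 -0.1273]
q [ 0.67  0.59 -0.72  2.1   0.63  0.68 -0.53] pos [ 0.4222 -0.1359  0.203 ] rpy [-3.1396  0.0006  1.515 ] t 12.1
```

Emit:
apply_moves(
  deltas=[
    {"tx": -25,"ty": 0,"tz": -20,"ax": 0,"ay": 0,"az": 0,"grip": 0.05},
    {"tx": -55,"ty": 20,"tz": -37,"ax": 0,"ay": 0,"az": -0.02,"grip": 0.05},
    {"tx": -75,"ty": 50,"tz": -37,"ax": 0,"ay": 0,"az": -0.05,"grip": 0.05},
    {"tx": -86,"ty": 85,"tz": -37,"ax": 0,"ay": 0,"az": -0.09,"grip": 0.05},
    {"tx": -86,"ty": 120,"tz": -37,"ax": 0,"ay": 0,"az": -0.127,"grip": 0.05},
  ],
)

```text
clock: 12.52
eef_pos: [0.5373, -0.2328, 0.2381]
ee_rot: [-3.136, 0.002, 1.638]
contact_force: [-0.6, -0.6, -0.5]
gripper_width: 0.0124
finger_force: 78.2
```

Emit:
apply_moves(
  deltas=[
    {"tx": 4,"ty": 32,"tz": 0,"ax": 0,"ay": 0,"az": 0,"grip": 0.05},
    {"tx": 8,"ty": 64,"tz": 0,"ax": 0,"ay": 0,"az": 0,"grip": 0.05},
    {"tx": 12,"ty": 96,"tz": 0,"ax": 0,"ay": 0,"az": 0,"grip": 0.05},
    {"tx": 15,"ty": 120,"tz": 0,"ax": 0,"ay": 0,"az": 0,"grip": 0.05},
    {"tx": 15,"ty": 127,"tz": 0,"ax": 0,"ay": 0,"az": 0,"grip": 0.05},
  ],
)

```text
clock: 12.93
eef_pos: [0.6663, -0.2005, 0.2373]
ee_rot: [-3.14, -0.003, 1.646]
contact_force: [0.3, 0.7, -0.5]
gripper_width: 0.0125
finger_force: 78.3
```

Run:
```python
from h import *
o=(.046,-.0005,-.0175)
p,R=pre(.100,o)
to(p,R=R)
```

```text
shift [-34.9  -2.6  79.3] turn [-0.0007 -0.5263  0.0044]
q [ 0.57  0.87 -0.75  1.3   0.59  1.2  -0.14] pos [ 0.6663 -0.2005  0.2373] rpy [-3.1398e+00 -2.7000e-03  1.6464e+00] t 12.93
```

Emit:
apply_moves(
  deltas=[
    {"tx": -10,"ty": -1,"tz": 0,"ax": 0,"ay": -0.1,"az": 0,"grip": 0.05},
    {"tx": -20,"ty": -2,"tz": 0,"ax": 0,"ay": -0.21,"az": 0.002,"grip": 0.05},
    {"tx": -35,"ty": -2.6,"tz": 5,"ax": 0,"ay": -0.32,"az": 0.004,"grip": 0.05},
    {"tx": -35,"ty": -2.6,"tz": 20,"ax": 0,"ay": -0.43,"az": 0.004,"grip": 0.05},
    {"tx": -35,"ty": -2.6,"tz": 40,"ax": 0,"ay": -0.526,"az": 0.004,"grip": 0.05},
  ],
)

```text
clock: 13.35
eef_pos: [0.6637, -0.2397, 0.2008]
ee_rot: [3.138, 0.532, 1.637]
contact_force: [0.1, 1.1, -2.1]
gripper_width: 0.0129
finger_force: 78.3
```

Run:
```python
from h import *
o=(.046,-.0005,-.0175)
p,R=pre(.100,o)
to(p,R=R)
```

```text
shift [25.4  2.6 34.9] turn [ 0.0006  0.0084 -0.0043]
q [ 0.27  0.85 -0.45  1.53  1.02  1.09 -0.6 ] pos [ 0.6637 -0.2397  0.2008] rpy [3.1385 0.532  1.6374] t 13.35
```

Emit:
apply_moves(
  deltas=[
    {"tx": 8,"ty": 1,"tz": 12,"ax": 0,"ay": 0.008,"az": -0.004,"grip": 0.05},
    {"tx": 16,"ty": 2,"tz": 24,"ax": 0,"ay": 0.008,"az": -0.004,"grip": 0.05},
    {"tx": 22,"ty": 2.6,"tz": 32,"ax": 0,"ay": 0.008,"az": -0.004,"grip": 0.05},
    {"tx": 25,"ty": 2.6,"tz": 35,"ax": 0,"ay": 0.008,"az": -0.004,"grip": 0.05},
    {"tx": 25,"ty": 2.6,"tz": 35,"ax": 0,"ay": 0.008,"az": -0.004,"grip": 0.05},
  ],
)

```text
clock: 13.77
eef_pos: [0.6652, -0.2365, 0.1564]
ee_rot: [-3.138, 0.518, 1.641]
contact_force: [-0.3, -0.3, -1.7]
gripper_width: 0.0125
finger_force: 78.3
```

Run:
```python
from h import *
from bench import bot
np.set_printoptions(precision=4,suppress=True)
s=bot.sense(); im,P=grab('wrist','w6'); im2,P2=grab('scene','s6'); im3,P3=grab('top','t6')
rodtool('w6',s)
R=rot(s['ee_rot'])
for n,p in(('w',P),('s',P2),('t',P3)):
    Q=(p-s['eef_pos'])@R
    # tube in tool frame, x ahead of tip
    q=Q[(abs(Q[...,1])<.035)&(Q[...,0]>.118)&(Q[...,0]<.22)&(abs(Q[...,2]+.0175)<.03)]
    print(n,len(q))
    for a in np.arange(.13,.22,.008):
        t=q[(q[:,0]>=a)&(q[:,0]<a+.008)]
        if len(t)>5: print('%.3f n%d yc %.4f w %.4f z %.4f %.4f'%(a,len(t),(t[:,1].min()+t[:,1].max())/2,np.ptp(t[:,1]),t[:,2].min(),t[:,2].max()))
p,R=pre(.100,(.046,-.0005,-.0175)); to(p,R=R)
cv2.imwrite('pics/c6.png',np.hstack([cv2.resize(im2[180:300,200:320],(384,384)),im[:,100:400]])[:,:,::-1])
```

```text
xmax 0.11114300882504632
0.015 n624 yc -0.0018 w 0.0137 ztop -0.0252
0.025 n680 yc -0.0016 w 0.0139 ztop -0.0251
0.035 n1219 yc -0.0015 w 0.0329 ztop -0.0334
0.045 n1396 yc -0.0017 w 0.0321 ztop -0.0318
0.055 n561 yc -0.0016 w 0.0098 ztop -0.0218
0.065 n599 yc -0.0016 w 0.0097 ztop -0.0219
0.075 n657 yc -0.0016 w 0.0102 ztop -0.0219
0.085 n710 yc -0.0018 w 0.0104 ztop -0.0220
0.095 n764 yc -0.0018 w 0.0102 ztop -0.0219
0.105 n334 yc -0.0016 w 0.0095 ztop -0.0215
brass x [0.0386 0.0441 0.0461]
w 0
s 189
0.138 n7 yc 0.0156 w 0.0041 z -0.0288 -0.0179
0.154 n11 yc 0.0092 w 0.0083 z -0.0315 -0.0218
0.162 n7 yc 0.0097 w 0.0091 z -0.0302 -0.0186
0.170 n15 yc 0.0075 w 0.0127 z -0.0320 -0.0158
0.178 n10 yc 0.0083 w 0.0107 z -0.0314 -0.0179
0.186 n16 yc 0.0073 w 0.0142 z -0.0326 -0.0162
0.194 n15 yc 0.0054 w 0.0169 z -0.0330 -0.0149
0.202 n44 yc 0.0143 w 0.0378 z -0.0471 -0.0177
0.210 n46 yc 0.0137 w 0.0410 z -0.0395 -0.0205
0.218 n13 yc 0.0127 w 0.0416 z -0.0339 -0.0251
t 339
0.138 n36 yc 0.0024 w 0.0327 z -0.0371 0.0005
0.146 n51 yc -0.0001 w 0.0286 z -0.0358 -0.0021
0.154 n30 yc 0.0011 w 0.0241 z -0.0330 -0.0176
0.162 n34 yc 0.0013 w 0.0260 z -0.0328 -0.0149
0.170 n29 yc 0.0002 w 0.0236 z -0.0334 -0.0180
0.178 n32 yc 0.0011 w 0.0259 z -0.0345 -0.0138
0.186 n29 yc 0.0000 w 0.0233 z -0.0340 -0.0148
0.194 n33 yc 0.0011 w 0.0271 z -0.0325 0.0120
0.202 n48 yc 0.0023 w 0.0590 z -0.0475 -0.0158
0.210 n17 yc -0.0013 w 0.0510 z -0.0474 -0.0165
shift [ 0.9 -0.2  0.3] turn [-0.0006 -0.0052 -0.0018]
q [ 0.26  0.9  -0.43  1.54  1.06  1.05 -0.65] pos [ 0.6664 -0.236   0.1586] rpy [3.1412 0.5184 1.6402] t 13.92
```

View pics/c6.png

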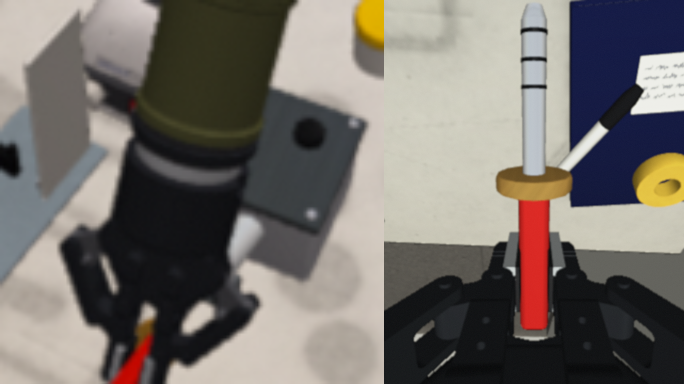

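Composite: rod axis points down-slope correctly; in the tool frame the tube (top view) sits at y≈+1 mm, z≈−18 mm, in line with the rod. Advance along the tool x.

Emit:
apply_moves(
  deltas=[
    {"tx": 8,"ty": 1,"tz": 0,"ax": 0,"ay": -0.005,"az": 0,"grip": 0.05},
    {"tx": 18,"ty": 1,"tz": 0,"ax": 0,"ay": -0.005,"az": 0,"grip": 0.05},
    {"tx": 26,"ty": 1,"tz": 0,"ax": 0,"ay": -0.005,"az": 0,"grip": 0.05},
    {"tx": 33,"ty": 1,"tz": 0,"ax": 0,"ay": -0.005,"az": 0,"grip": 0.05},
    {"tx": 33,"ty": 1,"tz": 0,"ax": 0,"ay": -0.005,"az": 0,"grip": 0.05},
  ],
)

```text
clock: 14.33
eef_pos: [0.6649, -0.2026, 0.1399]
ee_rot: [-3.138, 0.521, 1.648]
contact_force: [-0.4, 1.0, -0.5]
gripper_width: 0.0125
finger_force: 78.3
```

Run:
```python
from h import *
from bench import bot
np.set_printoptions(precision=4,suppress=True)
s=bot.sense(); im,P=grab('top','t7'); R=rot(s['ee_rot'])
Q=(P-s['eef_pos'])@R
q=Q[(abs(Q[...,1])<.03)&(Q[...,0]>.10)&(Q[...,0]<.18)&(abs(Q[...,2]+.0175)<.022)]
for a in np.arange(.10,.18,.008):
    t=q[(q[:,0]>=a)&(q[:,0]<a+.008)]
    if len(t)>5: print('%.3f n%d yc %.4f w %.4f z %.4f %.4f'%(a,len(t),(t[:,1].min()+t[:,1].max())/2,np.ptp(t[:,1]),t[:,2].min(),t[:,2].max()))
p,R=pre(.0,(.046,-.0005,-.0175)); to(p,R=R); print(s['contact_force'],s['wrist_torque'])
```

```text
0.100 n32 yc 0.0017 w 0.0328 z -0.0339 0.0035
0.108 n51 yc -0.0013 w 0.0297 z -0.0319 -0.0015
0.116 n30 yc 0.0012 w 0.0262 z -0.0314 -0.0145
0.124 n35 yc -0.0003 w 0.0256 z -0.0350 -0.0122
0.132 n31 yc -0.0004 w 0.0224 z -0.0318 -0.0144
0.140 n27 yc 0.0003 w 0.0263 z -0.0318 -0.0147
0.148 n33 yc -0.0004 w 0.0232 z -0.0314 -0.0144
0.156 n27 yc 0.0008 w 0.0271 z -0.0328 -0.0110
0.164 n34 yc 0.0009 w 0.0273 z -0.0309 -0.0157
0.172 n13 yc 0.0003 w 0.0267 z -0.0308 -0.0124
shift [64.3 -0.9  0.8] turn [-0.0008 -0.0014  0.0036]
q [ 0.21  0.92 -0.43  1.57  1.07  1.04 -0.72] pos [ 0.665  -0.2041  0.1406] rpy [-3.1387  0.5222  1.6466] t 14.38
[-0.3818  0.979  -0.4859] [0.6553 0.0407 0.001 ]
```

Emit:
apply_moves(
  deltas=[
    {"tx": 6,"ty": -0.5,"tz": 1,"ax": 0,"ay": 0,"az": 0,"grip": 0.05},
    {"tx": 12,"ty": -0.5,"tz": 1,"ax": 0,"ay": 0,"az": 0,"grip": 0.05},
    {"tx": 18,"ty": -0.5,"tz": 1,"ax": 0,"ay": 0,"az": 0,"grip": 0.05},
    {"tx": 22,"ty": -0.5,"tz": 1,"ax": 0,"ay": 0,"az": 0,"grip": 0.05},
    {"tx": 22,"ty": -0.5,"tz": 1,"ax": 0,"ay": 0,"az": 0,"grip": 0.05},
  ],
)

```text
clock: 14.8
eef_pos: [0.6631, -0.1858, 0.1286]
ee_rot: [-3.139, 0.522, 1.646]
contact_force: [0.3, -0.3, -1.2]
gripper_width: 0.0122
finger_force: 78.3
```

Emit:
apply_moves(
  deltas=[
    {"tx": 6,"ty": 0,"tz": 0,"ax": 0,"ay": 0,"az": 0,"grip": 0.05},
    {"tx": 12,"ty": 0,"tz": 0,"ax": 0,"ay": 0,"az": 0,"grip": 0.05},
    {"tx": 18,"ty": 0,"tz": 0,"ax": 0,"ay": 0,"az": 0,"grip": 0.05},
    {"tx": 22,"ty": 0,"tz": 0,"ax": 0,"ay": 0,"az": 0,"grip": 0.05},
    {"tx": 22,"ty": 0,"tz": 0,"ax": 0,"ay": 0,"az": 0,"grip": 0.05},
  ],
)

```text
clock: 15.22
eef_pos: [0.6616, -0.1667, 0.1176]
ee_rot: [-3.139, 0.522, 1.646]
contact_force: [0.2, 0.7, -0.9]
gripper_width: 0.0128
finger_force: 78.3
```

Run:
```python
from h import *
from bench import bot
s=bot.sense()
p,R=pre(.0,(.046,-.0005,-.0175)); to(p,R=R); print(s['contact_force'],s['wrist_torque'])
```

```text
shift [20.3 -0.3 -0.5] turn [-0.001  -0.0018  0.003 ]
q [ 0.15  0.95 -0.42  1.59  1.08  1.04 -0.81] pos [ 0.6616 -0.1667  0.1176] rpy [-3.1389  0.5218  1.6458] t 15.22
[ 0.22854954  0.72274061 -0.89674847] [ 0.59959063  0.02310469 -0.00227711]
```

No contact. Continue slowly to the collar stop.

Emit:
apply_moves(
  deltas=[
    {"tx": 5,"ty": 0,"tz": 0,"ax": 0,"ay": 0,"az": 0,"grip": 0.05},
    {"tx": 9,"ty": 0,"tz": 0,"ax": 0,"ay": 0,"az": 0,"grip": 0.05},
    {"tx": 13,"ty": 0,"tz": 0,"ax": 0,"ay": 0,"az": 0,"grip": 0.05},
    {"tx": 16,"ty": 0,"tz": 0,"ax": 0,"ay": 0,"az": 0,"grip": 0.05},
    {"tx": 16,"ty": 0,"tz": 0,"ax": 0,"ay": 0,"az": 0,"grip": 0.05},
  ],
)

```text
clock: 15.63
eef_pos: [0.6607, -0.1536, 0.1099]
ee_rot: [-3.139, 0.522, 1.645]
contact_force: [0.2, 0.1, -0.9]
gripper_width: 0.0121
finger_force: 78.3
```

Emit:
apply_moves(
  deltas=[
    {"tx": 1,"ty": 0,"tz": 0,"ax": 0,"ay": 0,"az": 0,"grip": 0.05},
    {"tx": 2,"ty": 0,"tz": 0,"ax": 0,"ay": 0,"az": 0,"grip": 0.05},
    {"tx": 2,"ty": 0,"tz": 0,"ax": 0,"ay": 0,"az": 0,"grip": 0.05},
  ],
)

```text
clock: 15.88
eef_pos: [0.6606, -0.153, 0.1094]
ee_rot: [-3.14, 0.523, 1.643]
contact_force: [-0.2, 0.6, -0.2]
gripper_width: 0.0126
finger_force: 78.3
```

Emit:
apply_moves(
  deltas=[
    {"tx": 1,"ty": 0,"tz": 0,"ax": 0,"ay": 0,"az": 0,"grip": 0.05},
    {"tx": 2,"ty": 0,"tz": 0,"ax": 0,"ay": 0,"az": 0,"grip": 0.05},
    {"tx": 2,"ty": 0,"tz": 0,"ax": 0,"ay": 0,"az": 0,"grip": 0.05},
  ],
)

```text
clock: 16.13
eef_pos: [0.6605, -0.151, 0.1083]
ee_rot: [-3.14, 0.523, 1.644]
contact_force: [-0.7, 0.6, -1.7]
gripper_width: 0.0123
finger_force: 78.3
```

Emit:
apply_moves(
  deltas=[
    {"tx": 1,"ty": 0,"tz": 0,"ax": 0,"ay": 0,"az": 0,"grip": 0.05},
    {"tx": 1,"ty": 0,"tz": 0,"ax": 0,"ay": 0,"az": 0,"grip": 0.05},
    {"tx": 1,"ty": 0,"tz": 0,"ax": 0,"ay": 0,"az": 0,"grip": 0.05},
  ],
)

```text
clock: 16.38
eef_pos: [0.6604, -0.1503, 0.1078]
ee_rot: [-3.14, 0.523, 1.644]
contact_force: [-0.4, -0.2, -0.4]
gripper_width: 0.0123
finger_force: 78.3
```

Run:
```python
from h import *
from bench import bot
s=bot.sense()
p,R=pre(.0,(.046,-.0005,-.0175)); to(p,R=R); print(s['contact_force'],s['wrist_torque'])
```

```text
shift [ 1.2 -0.3 -0.7] turn [-0.0013 -0.0004  0.001 ]
q [ 0.13  0.96 -0.42  1.6   1.08  1.04 -0.84] pos [ 0.6604 -0.1503  0.1078] rpy [-3.1398  0.5232  1.6435] t 16.38
[-0.3913941  -0.17252362 -0.37938345] [ 0.68440081  0.05283798 -0.05601361]
```

Emit:
apply_moves(
  deltas=[
    {"tx": 0.7,"ty": 0,"tz": 0,"ax": 0,"ay": 0,"az": 0,"grip": 0.05},
    {"tx": 1,"ty": 0,"tz": 0,"ax": 0,"ay": 0,"az": 0,"grip": 0.05},
    {"tx": 1,"ty": 0,"tz": 0,"ax": 0,"ay": 0,"az": 0,"grip": 0.05},
  ],
)

```text
clock: 16.63
eef_pos: [0.6604, -0.1498, 0.1075]
ee_rot: [-3.14, 0.524, 1.643]
contact_force: [-0.2, 0.7, -1.1]
gripper_width: 0.0123
finger_force: 78.3
```

Emit:
apply_moves(
  deltas=[
    {"tx": 0.7,"ty": 0,"tz": 0,"ax": 0,"ay": 0,"az": 0,"grip": 0.05},
    {"tx": 1,"ty": 0,"tz": 0,"ax": 0,"ay": 0,"az": 0,"grip": 0.05},
    {"tx": 1,"ty": 0,"tz": 0,"ax": 0,"ay": 0,"az": 0,"grip": 0.05},
  ],
)

```text
clock: 16.88
eef_pos: [0.6603, -0.1498, 0.1075]
ee_rot: [-3.14, 0.525, 1.642]
contact_force: [0.2, -2.8, 1.5]
gripper_width: 0.0125
finger_force: 78.6
```

Emit:
apply_moves(
  deltas=[
    {"tx": 0.7,"ty": 0,"tz": 0,"ax": 0,"ay": 0,"az": 0,"grip": 0.05},
    {"tx": 0.7,"ty": 0,"tz": 0,"ax": 0,"ay": 0,"az": 0,"grip": 0.05},
    {"tx": 0.7,"ty": 0,"tz": 0,"ax": 0,"ay": 0,"az": 0,"grip": 0.05},
  ],
)

```text
clock: 17.13
eef_pos: [0.6603, -0.1498, 0.1074]
ee_rot: [-3.14, 0.526, 1.642]
contact_force: [-1.4, -4.7, 4.3]
gripper_width: 0.013
finger_force: 78.7
```

Run:
```python
from h import *
from bench import bot
s=bot.sense(); print(s['contact_force'],s['wrist_torque'])
im,P=grab('wrist','w8'); im3,P3=grab('top','t8')
rodtool('w8',s)
cv2.imwrite('pics/c8.png',np.hstack([cv2.resize(im3[110:210,270:390],(460,384)),im[:,100:420]])[:,:,::-1])
```

```text
[-1.43110104 -4.69773209  4.30001459] [-0.77679924  0.07868488 -0.11449314]
xmax 0.11144178432965782
0.015 n631 yc -0.0018 w 0.0137 ztop -0.0253
0.025 n681 yc -0.0016 w 0.0139 ztop -0.0254
0.035 n1206 yc -0.0017 w 0.0332 ztop -0.0336
0.045 n1940 yc -0.0015 w 0.0348 ztop -0.0355
0.055 n1726 yc -0.0012 w 0.0278 ztop -0.0328
0.065 n1859 yc -0.0012 w 0.0278 ztop -0.0327
0.075 n1992 yc -0.0012 w 0.0277 ztop -0.0329
0.085 n2188 yc -0.0012 w 0.0278 ztop -0.0329
0.095 n2399 yc -0.0012 w 0.0278 ztop -0.0330
0.105 n910 yc -0.0012 w 0.0277 ztop -0.0327
brass x [0.03825316 0.04159216 0.0447227 ]
```

View pics/c8.png

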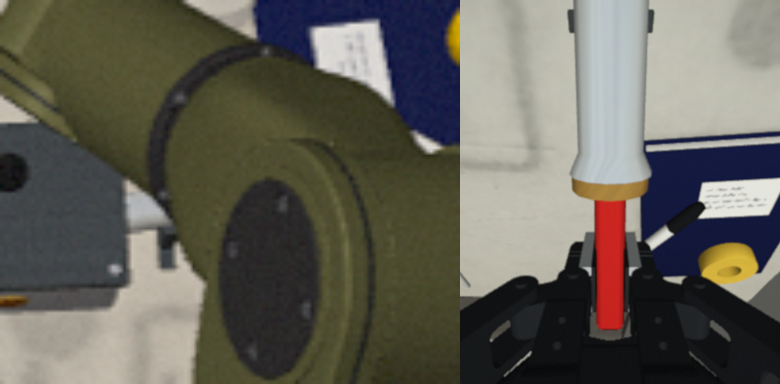

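Wrist part: the brass collar (610,187) sits flush on the tube mouth, no gap, force ~6 N. Pull out along the axis.

Emit:
apply_moves(
  deltas=[
    {"tx": -4,"ty": 0,"tz": 0,"ax": 0,"ay": 0,"az": 0,"grip": 0.05},
    {"tx": -12,"ty": 0,"tz": 0,"ax": 0,"ay": 0,"az": 0,"grip": 0.05},
    {"tx": -22,"ty": 0,"tz": 0,"ax": 0,"ay": 0,"az": 0,"grip": 0.05},
    {"tx": -32,"ty": 0,"tz": 0,"ax": 0,"ay": 0,"az": 0,"grip": 0.05},
    {"tx": -42,"ty": 0,"tz": 0,"ax": 0,"ay": 0,"az": 0,"grip": 0.05},
  ],
)

```text
clock: 17.65
eef_pos: [0.6629, -0.1851, 0.1278]
ee_rot: [-3.14, 0.523, 1.643]
contact_force: [0.8, 0.4, -0.4]
gripper_width: 0.0127
finger_force: 78.4
```

Emit:
apply_moves(
  deltas=[
    {"tx": -10,"ty": 0,"tz": 0,"ax": 0,"ay": 0,"az": 0,"grip": 0.05},
    {"tx": -22,"ty": 0,"tz": 0,"ax": 0,"ay": 0,"az": 0,"grip": 0.05},
    {"tx": -36,"ty": 0,"tz": 0,"ax": 0,"ay": 0,"az": 0,"grip": 0.05},
    {"tx": -52,"ty": 0,"tz": 0,"ax": 0,"ay": 0,"az": 0,"grip": 0.05},
    {"tx": -66,"ty": 0,"tz": 0,"ax": 0,"ay": 0,"az": 0,"grip": 0.05},
  ],
)

```text
clock: 18.07
eef_pos: [0.667, -0.2432, 0.1615]
ee_rot: [-3.14, 0.524, 1.642]
contact_force: [0.4, -0.2, -0.2]
gripper_width: 0.0125
finger_force: 78.4
```

Emit:
apply_moves(
  deltas=[
    {"tx": -15,"ty": 0,"tz": -15,"ax": 0,"ay": 0,"az": 0,"grip": 0.05},
    {"tx": -20,"ty": 0,"tz": -45,"ax": 0,"ay": 0.1,"az": 0,"grip": 0.05},
    {"tx": -20,"ty": -15,"tz": -75,"ax": 0,"ay": 0.2,"az": 0,"grip": 0.05},
    {"tx": -20,"ty": -40,"tz": -95,"ax": 0,"ay": 0.32,"az": 0,"grip": 0.05},
    {"tx": -20,"ty": -65,"tz": -100,"ax": 0,"ay": 0.44,"az": 0,"grip": 0.05},
  ],
)

```text
clock: 18.48
eef_pos: [0.6026, -0.2099, 0.2629]
ee_rot: [3.133, 0.078, 1.647]
contact_force: [0.3, 0.2, -2.4]
gripper_width: 0.0126
finger_force: 78.3
```

Run:
```python
from h import *
from bench import bot
s=bot.sense(); print(s['contact_force'])
# target: as in the stand, rod heading 86.5deg, tip at read_mark + 12 mm
to([.42,-.19,.24],yaw=np.radians(86.5))
```

```text
[ 0.33390158  0.23570537 -2.39874377]
shift [  35.4 -180.8   18.6] turn [0.0142 0.0776 0.1376]
q [ 0.61  0.74 -0.73  1.51  0.61  1.1  -0.2 ] pos [ 0.6026 -0.2099  0.2629] rpy [3.1328 0.0783 1.647 ] t 18.48
```

Emit:
apply_moves(
  deltas=[
    {"tx": -5,"ty": -30,"tz": 5,"ax": 0,"ay": 0.05,"az": 0.03,"grip": 0.05},
    {"tx": -5,"ty": -65,"tz": 5,"ax": 0,"ay": 0.078,"az": 0.07,"grip": 0.05},
    {"tx": 0,"ty": -100,"tz": 5,"ax": 0.014,"ay": 0.078,"az": 0.11,"grip": 0.05},
    {"tx": 5,"ty": -135,"tz": 5,"ax": 0.014,"ay": 0.078,"az": 0.138,"grip": 0.05},
    {"tx": 10,"ty": -165,"tz": 10,"ax": 0.014,"ay": 0.078,"az": 0.138,"grip": 0.05},
  ],
)

```text
clock: 18.9
eef_pos: [0.4325, -0.2174, 0.2475]
ee_rot: [-3.133, 0.008, 1.501]
contact_force: [-0.0, -1.0, -0.4]
gripper_width: 0.0124
finger_force: 78.3
```

Run:
```python
from h import *
to([.425,-.15,.20],yaw=np.radians(86.5))
```

```text
shift [ 67.1 -11.8  47.1] turn [-0.0086  0.0075 -0.0088]
q [ 0.85  0.57 -0.76  1.94  0.53  0.85 -0.27] pos [ 0.4325 -0.2174  0.2475] rpy [-3.1331  0.0075  1.5009] t 18.9
```

Emit:
apply_moves(
  deltas=[
    {"tx": 12,"ty": -8,"tz": 10,"ax": -0.004,"ay": 0.004,"az": -0.004,"grip": 0.05},
    {"tx": 30,"ty": -11,"tz": 25,"ax": -0.004,"ay": 0.004,"az": -0.008,"grip": 0.05},
    {"tx": 52,"ty": -11,"tz": 40,"ax": -0.004,"ay": 0.004,"az": -0.008,"grip": 0.05},
    {"tx": 65,"ty": -11,"tz": 48,"ax": -0.004,"ay": 0.004,"az": -0.008,"grip": 0.05},
    {"tx": 65,"ty": -11,"tz": 48,"ax": -0.004,"ay": 0.004,"az": -0.008,"grip": 0.05},
  ],
)

```text
clock: 19.32
eef_pos: [0.4272, -0.1485, 0.198]
ee_rot: [-3.135, 0.0, 1.517]
contact_force: [-0.4, -0.4, -0.4]
gripper_width: 0.0126
finger_force: 78.4
```

Run:
```python
from h import *
from bench import bot
np.set_printoptions(precision=4,suppress=True)
s=bot.sense(); im,P=grab('wrist','w9'); im3,P3=grab('top','t9')
rodtool('w9',s)
for n,p in(('w',P),('t',P3)):
    m=(p[...,0]>.462)&(p[...,0]<.49)&(p[...,1]>-.07)&(p[...,1]<.012)&(p[...,2]>.03)&(p[...,2]<.185)
    q=p[m]; print(n,len(q))
    for a in np.arange(-.065,.01,.015):
        t=q[(q[:,1]>=a)&(q[:,1]<a+.015)]
        if len(t)>5: print('%.3f %d'%(a,len(t)),np.percentile(t[:,0],[5,25,50,75]),t[:,2].min(),t[:,2].max())
R=rot([np.pi,0,np.radians(86.5)])
p=np.array([.4645,-.026,.150])-R@[.111,0,-.0168]; print(p)
to(p,R=R)
cv2.imwrite('pics/w9b.png',cv2.resize(im[0:260,150:420],None,fx=2,fy=2)[:,:,::-1])
```

```text
xmax 0.11093145322838939
0.015 n630 yc -0.0019 w 0.0137 ztop -0.0250
0.025 n680 yc -0.0017 w 0.0139 ztop -0.0250
0.035 n1224 yc -0.0018 w 0.0329 ztop -0.0332
0.045 n1397 yc -0.0017 w 0.0323 ztop -0.0315
0.055 n563 yc -0.0018 w 0.0099 ztop -0.0217
0.065 n607 yc -0.0017 w 0.0097 ztop -0.0218
0.075 n646 yc -0.0018 w 0.0102 ztop -0.0217
0.085 n707 yc -0.0018 w 0.0100 ztop -0.0218
0.095 n777 yc -0.0018 w 0.0105 ztop -0.0219
0.105 n332 yc -0.0017 w 0.0096 ztop -0.0211
brass x [0.0386 0.0442 0.046 ]
w 3294
-0.065 769 [0.4705 0.4707 0.4709 0.4711] 0.0316637786035075 0.184949798072997
-0.050 1060 [0.471  0.4713 0.4716 0.4719] 0.03002650782384908 0.18496215147210318
-0.035 931 [0.4719 0.4722 0.4725 0.4727] 0.030262090489124982 0.18473691111195112
-0.020 411 [0.4729 0.4731 0.4733 0.4735] 0.030674997095741563 0.14421012987857576
-0.005 123 [0.4738 0.474  0.4741 0.4743] 0.03038882186052938 0.09256916356287453
t 279
-0.065 47 [0.4732 0.4736 0.4739 0.4743] 0.035472505159585 0.18178640117685907
-0.050 58 [0.474  0.4743 0.4748 0.4752] 0.03552567594648548 0.18415144051340793
-0.035 61 [0.4751 0.4754 0.4758 0.4761] 0.032724184498309716 0.18212415816588945
-0.020 63 [0.4762 0.4765 0.4767 0.477 ] 0.031219788740365573 0.1837737555145864
-0.005 50 [0.4769 0.4773 0.4775 0.478 ] 0.030934409205783275 0.18447758454576624
[ 0.4577 -0.1368  0.1332]
shift [16.7 29.3 65.4] turn [-0.0052  0.0029  0.0031]
q [ 0.68  0.6  -0.7   2.08  0.62  0.68 -0.49] pos [ 0.4278 -0.1515  0.1988] rpy [-3.1364  0.0029  1.5128] t 19.42
```

View pics/w9b.png

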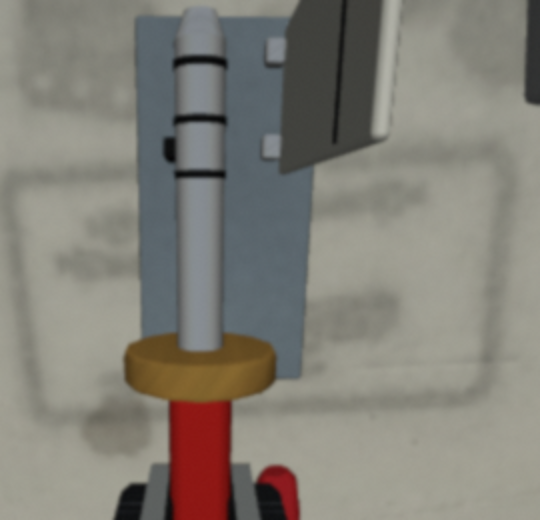

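The crop shows the rod, three bands near its tip, and the board's black line from (345,0) to (335,140), i.e. full-image (318,70). Measure the line against the rod.

Run:
```python
from h import *
np.set_printoptions(precision=4,suppress=True)
im,P=load('w9'); g=cv2.cvtColor(im,cv2.COLOR_RGB2GRAY)
for v in(10,30,50,65):
    r=slice(305,335); u=305+g[v,r].argmin(); print(v,u,g[v,u],P[v,u],P[v-0,u-4],P[v,u+4])
# shaft top in world
print(P[90,250],P[130,250],P[50,250])
im,P=load('w4'); g=cv2.cvtColor(im,cv2.COLOR_RGB2GRAY)
for v in(60,80):
    u=290+g[v,290:312].argmin(); print('w4',v,u,P[v,u])
```

```text
10 321 20 [ 0.472  -0.0259  0.1524] [ 0.4728 -0.022   0.1372] [ 0.4725 -0.0278  0.1596]
30 320 22 [ 0.4718 -0.0357  0.1512] [ 0.4722 -0.0331  0.1383] [ 0.4722 -0.0375  0.1596]
50 318 23 [ 0.4707 -0.0463  0.152 ] [ 0.4712 -0.0442  0.1374] [ 0.4712 -0.0475  0.1601]
65 317 22 [ 0.4706 -0.0542  0.1502] [ 0.4709 -0.0528  0.1363] [ 0.4709 -0.0553  0.1598]
[ 0.4301 -0.0684  0.2186] [ 0.4293 -0.0839  0.2187] [ 0.4309 -0.0538  0.2168]
w4 60 304 [ 0.4722 -0.0206  0.152 ]
w4 80 303 [ 0.4713 -0.0355  0.1526]
```

Emit:
apply_moves(
  deltas=[
    {"tx": 5,"ty": 8,"tz": 15,"ax": -0.005,"ay": 0.003,"az": 0,"grip": 0.05},
    {"tx": 10,"ty": 15,"tz": 32,"ax": -0.005,"ay": 0.003,"az": 0,"grip": 0.05},
    {"tx": 14,"ty": 20,"tz": 50,"ax": -0.005,"ay": 0.003,"az": 0,"grip": 0.05},
    {"tx": 14,"ty": 20,"tz": 62,"ax": -0.005,"ay": 0.003,"az": 0,"grip": 0.05},
    {"tx": 14,"ty": 20,"tz": 62,"ax": -0.005,"ay": 0.003,"az": 0,"grip": 0.05},
  ],
)

```text
clock: 19.83
eef_pos: [0.4477, -0.1397, 0.135]
ee_rot: [-3.139, -0.0, 1.51]
contact_force: [-1.0, -0.9, -1.0]
gripper_width: 0.0127
finger_force: 78.3
```

Run:
```python
from h import *
from bench import bot
np.set_printoptions(precision=4,suppress=True)
R=rot([np.pi,0,np.radians(86.8)])
p=np.array([.4645,-.026,.150])-R@[.111,0,-.0168]; print(p)
to(p,R=R)
s=bot.sense(); im,P=grab('wrist','w10'); im3,P3=grab('top','t10')
m=(abs(P3[...,1]+.04)<.015)&(P3[...,0]>.43)&(P3[...,0]<.472)&(P3[...,2]>.13)
q=P3[m]; print('top shaft',len(q),q.mean(0) if len(q) else '',np.ptp(q,0) if len(q) else '',q[:,2].max() if len(q) else '')
m=(abs(P[...,1]+.055)<.01)&(abs(P[...,0]-.455)<.008)&(P[...,2]>.13); q=P[m]; print('wrist shaft',len(q),q.mean(0),q[:,2].max())
```

```text
[ 0.4583 -0.1368  0.1332]
shift [ 3.5 10.5  1.8] turn [-0.0025 -0.0002 -0.0045]
q [ 0.56  0.71 -0.58  2.1   0.76  0.55 -0.64] pos [ 0.4477 -0.1397  0.135 ] rpy [-3.1391 -0.0002  1.5104] t 19.83
top shaft 44 [ 0.4544 -0.0435  0.155 ] [0.0099 0.0234 0.01  ] 0.15943107735903994
wrist shaft 1236 [ 0.4515 -0.0545  0.1554] 0.15776012348276758
```

Now at ~20 mm in front; final approach to ~10 mm.

Emit:
apply_moves(
  deltas=[
    {"tx": 1,"ty": 4,"tz": 1,"ax": -0.002,"ay": 0,"az": -0.004,"grip": 0.05},
    {"tx": 2,"ty": 7,"tz": 1.5,"ax": -0.002,"ay": 0,"az": -0.004,"grip": 0.05},
    {"tx": 3,"ty": 9.5,"tz": 1.5,"ax": -0.002,"ay": 0,"az": -0.004,"grip": 0.05},
    {"tx": 3,"ty": 10,"tz": 1.5,"ax": -0.002,"ay": 0,"az": -0.004,"grip": 0.05},
    {"tx": 3,"ty": 10,"tz": 1.5,"ax": -0.002,"ay": 0,"az": -0.004,"grip": 0.05},
  ],
)

```text
clock: 20.35
eef_pos: [0.4588, -0.1357, 0.1351]
ee_rot: [3.139, -0.001, 1.516]
contact_force: [-0.4, 0.3, -0.5]
gripper_width: 0.0124
finger_force: 78.3
```

Emit:
apply_moves(
  deltas=[
    {"tx": 0,"ty": 0,"tz": 0,"ax": 0,"ay": 0,"az": 0,"grip": 0.05},
    {"tx": 0,"ty": 0,"tz": 0,"ax": 0,"ay": 0,"az": 0,"grip": 0.05},
    {"tx": 0,"ty": 0,"tz": 0,"ax": 0,"ay": 0,"az": 0,"grip": 0.05},
    {"tx": 0,"ty": 0,"tz": 0,"ax": 0,"ay": 0,"az": 0,"grip": 0.05},
    {"tx": 0,"ty": 0,"tz": 0,"ax": 0,"ay": 0,"az": 0,"grip": 0.05},
  ],
)

```text
clock: 20.77
eef_pos: [0.4582, -0.1357, 0.1347]
ee_rot: [3.14, -0.001, 1.516]
contact_force: [0.4, -0.7, -1.2]
gripper_width: 0.0125
finger_force: 78.3
```

Run:
```python
from h import *
from bench import bot
np.set_printoptions(precision=4,suppress=True)
R=rot([np.pi,0,np.radians(86.8)])
p=np.array([.4645,-.026,.150])-R@[.111,0,-.0166]
to(p,R=R); s=bot.sense(); print(s['contact_force'],abs(s['joint_velocities']).max())
im,P=grab('wrist','w11'); im3,P3=grab('top','t11'); im2,P2=grab('scene','s11')
for n,q0 in(('w',P),('t',P3)):
    for a in(-.055,-.035):
        b=(abs(q0[...,1]-a)<.008)&(q0[...,2]>.13)
        q=q0[b&(abs(q0[...,0]-.464)<.0075)&(q0[...,2]<.165)]; 
        f=q0[b&(q0[...,0]>.4715)&(q0[...,0]<.478)&(q0[...,2]<.185)&(q0[...,2]>.13)] 
        print(n,a,len(q),(q[:,0].min()+q[:,0].max())/2,np.ptp(q[:,0]),np.percentile(q[:,2],90),len(f),np.median(f[:,0]) if len(f) else '')
q=P2[(P2[...,2]>.136)&(P2[...,2]<.155)&(np.hypot(P2[...,0]-.4465,P2[...,1]-.288)<.035)]; print('bottle',len(q),q.mean(0))
cv2.imwrite('pics/c11.png',np.hstack([cv2.resize(im2[110:290,140:350],(448,384)),im[:,100:420]])[:,:,::-1])
```

```text
shift [-1.1  0.2  1.3] turn [ 0.0015 -0.0011  0.0011]
q [ 0.55  0.72 -0.58  2.08  0.75  0.56 -0.63] pos [ 0.4582 -0.1357  0.1347] rpy [ 3.1401 -0.0011  1.516 ] t 20.77
[ 0.4299 -0.7246 -1.1623] 0.0010023118178307472
w -0.055 1212 0.46400201324233703 0.014981418009137937 0.1565934288239549 62 0.4716021557340933
w -0.035 1196 0.4640497412505704 0.014887102019743914 0.1562741533506782 592 0.4722147212222509
t -0.055 29 0.4635860091185069 0.009886818956832244 0.1554808650042176 23 0.4740879737085685
t -0.035 25 0.4645916654614435 0.008053273570280517 0.15658234755740263 26 0.47529489184965545
bottle 139 [0.4486 0.2847 0.1432]
```

View pics/c11.png

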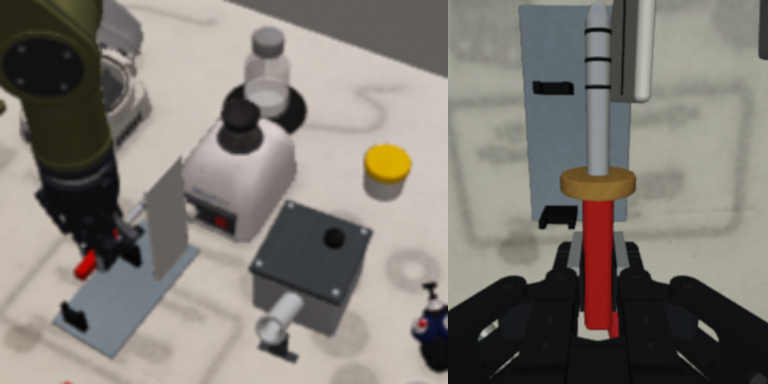

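Rod level about 10 mm in front of the board, clear of it, bottle on the mat. Trim by 0.7 mm, settle, hand in.

Emit:
apply_moves(
  deltas=[
    {"tx": -0.7,"ty": 0,"tz": 0.7,"ax": 0,"ay": 0,"az": 0,"grip": 0.05},
    {"tx": -0.7,"ty": 0,"tz": 0.7,"ax": 0,"ay": 0,"az": 0,"grip": 0.05},
    {"tx": -0.7,"ty": 0,"tz": 0.7,"ax": 0,"ay": 0,"az": 0,"grip": 0.05},
    {"tx": -0.7,"ty": 0,"tz": 0.7,"ax": 0,"ay": 0,"az": 0,"grip": 0.05},
    {"tx": -0.7,"ty": 0,"tz": 0.7,"ax": 0,"ay": 0,"az": 0,"grip": 0.05},
  ],
)

```text
clock: 21.33
eef_pos: [0.4582, -0.1364, 0.134]
ee_rot: [3.14, -0.001, 1.516]
contact_force: [-0.2, -0.6, -1.1]
gripper_width: 0.0126
finger_force: 78.3
```

Emit:
apply_moves(
  deltas=[
    {"tx": 0,"ty": 0,"tz": 0,"ax": 0,"ay": 0,"az": 0,"grip": 0.05},
    {"tx": 0,"ty": 0,"tz": 0,"ax": 0,"ay": 0,"az": 0,"grip": 0.05},
    {"tx": 0,"ty": 0,"tz": 0,"ax": 0,"ay": 0,"az": 0,"grip": 0.05},
    {"tx": 0,"ty": 0,"tz": 0,"ax": 0,"ay": 0,"az": 0,"grip": 0.05},
    {"tx": 0,"ty": 0,"tz": 0,"ax": 0,"ay": 0,"az": 0,"grip": 0.05},
  ],
)

```text
clock: 21.75
eef_pos: [0.4582, -0.1364, 0.134]
ee_rot: [3.14, -0.001, 1.516]
contact_force: [-0.2, -0.3, -0.5]
gripper_width: 0.0123
finger_force: 78.3
```

```bash
python3 -c "
from bench import bot
s=bot.sense();print(s['eef_pos'],s['contact_force'],abs(s['joint_velocities']).max());print(bot.close_job())"
```

```text
[ 0.45823587 -0.13642162  0.13404036] [-0.19829853 -0.28995641 -0.48643799] 0.0016098391172824494
the job is handed in; nothing more can be done
None
```

The job is handed in at about 22 s, with no verdict returned: the bottle stands upright on the mat, the rod went in until its collar sat flush (about 6 N) and came fully out, and it is now held level and still, about 10 mm in front of the board at the line's height (within about 1 mm by my measurements).

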